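# Dispense one tablet from a dosing wheel into the mixing bowl

### The job

Dose one tablet for the next batch. First push the glass bowl up against the two rubber-sleeved stop pins of the tablet dispenser, so that it stands under the chute; then turn the grey wheel by its pegs, click by click, until just one of its two tablets falls through the drop hole onto the chute, and only then press the black paddle to tip the chute and let the tablet slide into the bowl. Let the paddle spring back, leave the other tablet in its pocket in the wheel and the bowl under the chute, and do not disturb the amber bottle, the pigment tub or the film can.

Things in the scene. Friction and masses are not known exactly. Their poses are not given: they have to be found in the camera images.
- dispenser: Tablet dispenser, 168 x 190 x 169 mm high, fixed to the bench. Origin on the bench under the wheel's axis, z up; its -x is the front (drop hole, chute, bowl), yaw varies by 0.3 rad either way. Grey foot z 0 to 9 mm (x -93 to 60, y -47 to 47), rear pillar, cheeks at y = -30 and 30 mm; round dark steel deck, radius 84 mm, z 112 to 118. All sizes below are in this frame.
- guard (a point): Middle of the straight rear edge, along y, of the clear guard over the front of the wheel (x = 15, z = 162 mm). The guard covers x < 15 mm: sheet z 159 to 162, nut to 169, clear wall at radius 81 to 84. The wheel is open to fingers only behind this edge: at the pegs' circle that is about 65 degrees either side of +x, so each click needs a fresh peg.
- dose_wheel (a joint): Turn of the wheel about its upright axis, rad, counter-clockwise from above positive, 0 as set up; endless both ways. Grey disc, radius 78, z 119 to 135 mm, six round through-pockets 28 mm wide at 46 mm radius, 60 degrees apart. Two neighbouring pockets hold a tablet each, in the rear half; four are empty. A loaded pocket coming over the drop hole loses its tablet at once.
- peg (a point): Centre of the top of one of six steel pegs, 10 mm thick, z 135 to 155 mm, on a 66 mm circle round the axis, 60 degrees apart, midway between pockets. At rest they stand at 30, 90, 150.. degrees from the dispenser's +x and one pocket is exactly over the hole. Starts: tablets at 0 and 60 or at 0 and -60 degrees, so the nearer is two clicks from the hole.
- wheel_axis (a point): On the wheel's axis at its top face, z = 135 mm. Sprung hexagon hub: the wheel clicks into rests every 60 degrees. A peg takes 2 to 5 N to push; let go before about 30 degrees the wheel snaps back, past 30 to 35 degrees it snaps on by itself, away from the finger, to the next rest.
- drop_hole (a point): Centre of the 31 mm drop hole in the deck, 46 mm in front (-x) of the wheel's axis, at the deck's top, z = 118 mm. The chute hangs below it.
- tip_chute (a joint): Tip of the aluminium chute, rad: 0 at rest (floor slopes back and holds a tablet against the back wall), 0.85 at a firm end stop (lip down, 55 mm over the bench). Past about 0.4 rad a tablet slides out forward. A spring returns it. It turns about a level shaft along y at x = -62, z = 74 mm; 40 mm wide, its lip reaches x = -98, z = 82 mm at rest.
- paddle (a point): Middle of the top of the black paddle, 26 x 26 x 6 mm, on the chute's lever at the dispenser's left: x = -115, y = 104, z = 100 mm at rest. Pressed straight down it moves about 45 mm against 2 to 6 N of spring to the firm stop, keeping its x within 6 mm. Free from above; the lever arm runs from it towards +x.
- bowl_spot (a point): Point on the bench where the bowl's centre is when home: 118 mm in front (-x) of the wheel's axis. The bowl's rim then touches both upright stop pins, 14 mm thick, 56 mm high, at x = -74, y = -37 and 37 mm.
- glass_bowl: Fluted clear glass bowl, 100 mm across the rim (wall about 4 mm), 62 mm across the foot, 44 mm high, 0.10 to 0.17 kg; origin at the centre of its underside, z up. Walls flare; inside, the floor is 8 mm up and it is 70 mm wide at 20 mm height. It stands empty on the bench to the right (-y) of the dispenser's front and slides when pushed or hooked.
- tablet_a: White round tablet, 24 mm in diameter, 10 mm thick, 11 g, lying flat in a pocket; origin at the centre of its underside (z = 118 mm in the wheel, about 80 mm on the chute).
- tablet_b: The second tablet, just like the first, in the next pocket counter-clockwise. Either of the two may be dispensed.
- amber_bottle: Brown glass bottle with black cap, 48 mm thick, 105 mm high, standing behind and to the right; origin at the centre of its underside. Bystander.
- pigment_tub: Squat pot with black screw lid, 56 mm wide, 52 mm high, to the left; origin at the centre of its underside. Bystander.
- film_can: Black film can with grey lid, 35 mm wide, 51 mm high, to the right of the dispenser; origin at the centre of its underside. Bystander.
Things that resemble listed ones, but are neither listed nor needed, are in the scene too. There is more than one size of the glass_bowl; the job needs the larger.

How it is judged (in metres and radians):
On the way, in this order (a step that is already met when the one before it is completed fails the run):
1. the bowl stands under the chute, both tablets still in the wheel (horizontal distance between glass_bowl and bowl_spot below 0.02 m and angle between glass_bowl's own z axis and vertical below 0.1 rad and height (world z) of glass_bowl below 0.01 m and z of tablet_a in the frame of dispenser between 0.114 and 0.135 m and horizontal distance between each of tablet_a, tablet_b and wheel_axis below 0.064 m and z of tablet_b in the frame of dispenser between 0.114 and 0.135 m), for 0.2 s.
2. one tablet has dropped onto the chute, which is at rest, the other is still in the wheel (((z of tablet_a in the frame of dispenser between 0.065 and 0.106 m and horizontal distance between tablet_a and drop_hole below 0.03 m and z of tablet_b in the frame of dispenser between 0.114 and 0.135 m and horizontal distance between tablet_b and wheel_axis below 0.064 m) or (z of tablet_b in the frame of dispenser between 0.065 and 0.106 m and horizontal distance between tablet_b and drop_hole below 0.03 m and z of tablet_a in the frame of dispenser between 0.114 and 0.135 m and horizontal distance between tablet_a and wheel_axis below 0.064 m)) and value of joint tip_chute below 0.15 rad), for 0.2 s.
3. the chute has been tipped and that tablet lies in the bowl, the other is still in the wheel (((horizontal distance between tablet_a and glass_bowl below 0.04 m and z of tablet_a in the frame of glass_bowl below 0.035 m and z of tablet_b in the frame of dispenser between 0.114 and 0.135 m and horizontal distance between tablet_b and wheel_axis below 0.064 m) or (horizontal distance between tablet_b and glass_bowl below 0.04 m and z of tablet_b in the frame of glass_bowl below 0.035 m and z of tablet_a in the frame of dispenser between 0.114 and 0.135 m and horizontal distance between tablet_a and wheel_axis below 0.064 m))), for 0.2 s.
At the end, for the whole second after the job is handed in: One tablet lies in the bowl (within 40 mm of its centre and below its rim), the other is still in a pocket of the wheel, the bowl stands upright with its centre within 20 mm of its place against the stops, the chute has sprung back (below 0.1 rad), and bowl and tablets are at rest (below 0.03 m/s) (horizontal distance between glass_bowl and bowl_spot below 0.02 m and angle between glass_bowl's own z axis and vertical below 0.1 rad and height (world z) of glass_bowl below 0.01 m and ((horizontal distance between tablet_a and glass_bowl below 0.04 m and z of tablet_a in the frame of glass_bowl below 0.035 m and z of tablet_b in the frame of dispenser between 0.114 and 0.135 m and horizontal distance between tablet_b and wheel_axis below 0.064 m) or (horizontal distance between tablet_b and glass_bowl below 0.04 m and z of tablet_b in the frame of glass_bowl below 0.035 m and z of tablet_a in the frame of dispenser between 0.114 and 0.135 m and horizontal distance between tablet_a and wheel_axis below 0.064 m)) and value of joint tip_chute below 0.1 rad and linear speed of each of glass_bowl, tablet_a, tablet_b below 0.03 m/s); the robot touches nothing.
It fails at once if the amber bottle pushed more than 30 mm or tipped over (distance of amber_bottle from where it was at the start of the episode above 0.03 m or angle between amber_bottle's own z axis and vertical above 0.5 rad).
It fails at once if the pigment tub pushed more than 30 mm or tipped over (distance of pigment_tub from where it was at the start of the episode above 0.03 m or angle between pigment_tub's own z axis and vertical above 0.5 rad).
It fails at once if the film can pushed more than 30 mm or tipped over (distance of film_can from where it was at the start of the episode above 0.03 m or angle between film_can's own z axis and vertical above 0.5 rad).
It fails at once if both tablets have left the wheel (not ((z of tablet_a in the frame of dispenser between 0.114 and 0.135 m and horizontal distance between tablet_a and wheel_axis below 0.064 m) or (z of tablet_b in the frame of dispenser between 0.114 and 0.135 m and horizontal distance between tablet_b and wheel_axis below 0.064 m))).
It also fails if it takes over 61 s, if anything falls off the work surface, if the arm or the gripper's body presses on something with over 40 N, if the wrist force passes 120 N, or if a joint passes its speed limit or range.

### The arm

A 7-joint arm with a two-finger parallel gripper is mounted at the origin on a cart in front of the work surface, level with it; the furniture and walls round the work are solid. World frame = base frame: x ahead of the robot, y to its left, z up, the work surface at z = 0. Lengths are in mm, angles in rad, forces in N, time in s.
With the tool pointing down it reaches from about 400 to 875 mm from the base axis. Payload 4.4 kg.
Tool frame: the origin (TCP) lies at the very end of the fingers, on their centre line; the grasp point (between the pads) lies 19 mm behind it; z points along the fingers, y is the direction in which the jaws open and shut (so a half turn about z gives the same grasp; the last joint's range is limited). The gripper opens to 85 mm and grips with 20 to 120 N. Pads are 22 mm wide; open, the fingers measure 114 mm over their backs; the gripper's body (76 mm by 85 mm) begins 54 mm behind the grasp point. The pads swing forward as they close: fully open they stand 13 mm farther back than shut.
Start: joints at [-1.287, 0.628, 0.038, 1.517, -0.027, 0.996, -0.02], TCP at [222.738, 610.66, 231.313] pointing down, gripper open.
Joint ranges: [-3.06, 3.06], [-0.37, 2.12], [-1.25, 1.32], [0.18, 2.47], [-1.1, 4.24], [0.23, 1.98], [-2.94, 2.94]. Speed limits (rad/s): [2.57, 2.57, 3.14, 3.14, 3.14, 3.14, 3.14].

### API

Orientations are given as [roll, pitch, yaw] about the fixed x, y, z axes, in that order (R = Rz(yaw) Ry(pitch) Rx(roll)).
In Python, from cell import ctrl gives the robot as it stands. The module is installed in compiled form; this text tells all that it offers.
- The arm moves only by the shell command python3 -m jog 'ROWS'. ROWS is text: rows parted by semicolons, each of 7 numbers parted by spaces: the shift along the tool's x, y, z in mm, then the turn, a rotation vector about the tool's x, y, z in degrees, then the opening, from -1 (shut) to 1 (fully open). In form: x y z wx wy wz claw; .... A call has 1 to 8 rows; each row is the pose to reach, as a shift and turn from the pose commanded when the call began, along the tool's axes at that moment; what a row does not reach only later rows make up. A row lasts 1/8 s, in which the tool goes at most 62.5 mm and 10.7 degrees, less where a joint would pass 70% of its speed; a pose out of reach is approached as far as the arm can. A call with a gripper value outside its range is refused whole. The fingers move at their own pace and stop on an object; the grip force is fixed at half the most. Time passes only in rows, so rows that repeat a pose let the fingers close. It gives the time, the measured TCP pose, the force and the opening at its end, in the units of the state.
- ctrl.read_state(): the state, without advancing time (a new reading comes with each control period).
- ctrl.get_image(name): name is "scene" or "top"; returns a dict with "image" (400x640x3 uint8, red, green, blue), "z_map" (400x640 float32, mm along the optical axis (not along the pixel's ray), 0 where there is no reading), "vertical_fov" (degrees; the focal length in pixels is half the picture's height over the tangent of half this angle, whatever the lens; pixels are square), "cx", "cy" (the principal point, pixels), "extrinsics" (4x4, takes a point from world to camera coordinates). Camera axes: x right, y down, z forward; pixel columns grow to the right and rows downward; lengths in mm; the calibration is good to about 2 mm. A picture is of the moment at which its call begins.
- ctrl.finish_job(): hands the job in, once; it reports no verdict.
The state is a dict: "clock": time; "qpos": joint angles; "qd": joint speeds; "tau": joint torques, N m; "eef_pos": TCP position; "tool_rot": TCP orientation; "force": force on the tool from outside, world axes, zero at the start; "torque": the same for the moment, N m; "width": finger opening in mm.
Only numpy, scipy, OpenCV 4.12 (cv2) and the standard library are available. Lean on these libraries where they do the work, as an engineer would, in place of code of your own. Each camera call takes 0.05 s, during which the arm holds its last target.

## Working session

There is one attempt and no reset: what is moved stays moved. The work goes in short steps, Python scripts to look and compute and a shell command to move; the robot and the scene stay as the last step left them, time stands still between calls to the robot, and variables do not carry over. Pictures are saved under pics/ and viewed, and the job is handed in when it is done.

```bash
mkdir -p pics; cat > h.py <<'E'
import numpy as np, cv2
from cell import ctrl
def grab(n):
    d=ctrl.get_image(n); np.savez('last_%s.npz'%n,**{k:np.array(v) for k,v in d.items()}); return d
def load(n): return dict(np.load('last_%s.npz'%n))
def K(d):
    f=200/np.tan(np.radians(float(d['vertical_fov']))/2); return f,float(d['cx']),float(d['cy'])
def cloud(d):
    f,cx,cy=K(d); z=d['z_map']; v,u=np.mgrid[0:400,0:640]
    P=np.stack([(u-cx)/f*z,(v-cy)/f*z,z],-1); E=d['extrinsics']; R=E[:3,:3];t=E[:3,3]
    return (P-t)@R
def proj(d,p):
    f,cx,cy=K(d);E=d['extrinsics']; q=np.atleast_2d(p)@E[:3,:3].T+E[:3,3]; return np.stack([q[:,0]/q[:,2]*f+cx,q[:,1]/q[:,2]*f+cy],1)
def onz(d,u,v,z):
    f,cx,cy=K(d);E=d['extrinsics'];R=E[:3,:3];c=-R.T@E[:3,3]; r=R.T@np.array([(u-cx)/f,(v-cy)/f,1]); return c+r*(z-c[2])/r[2]
def save(d,name,box=None,s=1):
    im=d['image'][...,::-1]
    if box: x0,y0,x1,y1=box; im=im[y0:y1,x0:x1]
    im=cv2.resize(im,None,fx=s,fy=s,interpolation=cv2.INTER_CUBIC); cv2.imwrite('pics/'+name,im)
E
python3 - <<'E'
from h import *
for n in('scene','top'):
    d=grab(n); save(d,n+'0.png'); print(n,K(d),d['extrinsics'].round(3))
print(ctrl.read_state())
E
```

```text
scene (np.float64(463.15801466797325), 328.55885215876276, 201.73941354624324) [[ 7.310000e-01  6.820000e-01 -1.700000e-02 -3.722420e+02]
 [ 5.160000e-01 -5.690000e-01 -6.400000e-01 -2.767420e+02]
 [-4.470000e-01  4.590000e-01 -7.680000e-01  1.429549e+03]
 [ 0.000000e+00  0.000000e+00  0.000000e+00  1.000000e+00]]
top (np.float64(377.9237826682616), 322.0824005740612, 204.90030061483782) [[ 1.00000e-03 -1.00000e+00  2.40000e-02 -9.39280e+01]
 [-9.85000e-01 -5.00000e-03 -1.72000e-01  5.94720e+02]
 [ 1.73000e-01 -2.30000e-02 -9.85000e-01  8.59298e+02]
 [ 0.00000e+00  0.00000e+00  0.00000e+00  1.00000e+00]]
{'clock': 0.1, 'qpos': array([-1.2867748 ,  0.62925416,  0.0384356 ,  1.51824077, -0.02699229,
        0.99633463, -0.02000139]), 'qd': array([-0.0002253 , -0.0020083 ,  0.00051233, -0.00180913, -0.00075729,
       -0.00185621,  0.00119916]), 'tau': array([ 3.13890661e-03, -5.64534044e+01,  1.23055670e+00, -1.93973029e+01,
        1.13163245e-02,  5.39435146e-03,  5.49336482e-05]), 'eef_pos': array([222.55145673, 610.12002108, 230.48926705]), 'tool_rot': array([-3.13987350e+00,  1.81531762e-05,  2.79178197e+00]), 'force': array([0.17178325, 1.00571164, 0.14956549]), 'torque': array([-0.03047344,  0.04612916,  0.02199203]), 'width': 85.80977620517668}
```

View pics/scene0.png

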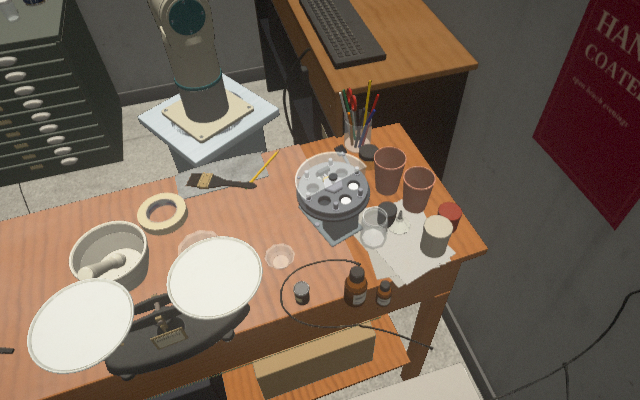

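View pics/top0.png

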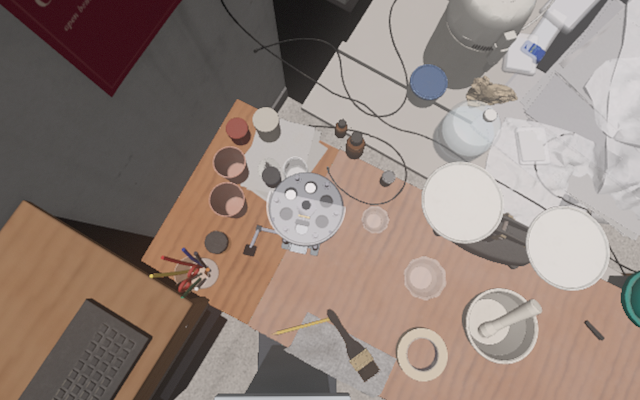

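```bash
python3 - <<'E'
from h import *
d=load('top'); P=cloud(d)
for u,v in[(306,205),(298,250),(250,250),(424,278),(375,219),(388,178),(355,146),(216,242),(270,177),(294,167),(291,194),(311,187)]:
    print((u,v),P[v,u].round(),onz(d,u,v,0).round())
save(d,'top_c.png',(190,100,460,320),2.9)
d=load('scene'); save(d,'scene_c.png',(150,120,470,330),2.5)
P=cloud(d)
for u,v in[(200,250),(195,240),(280,255),(333,178),(303,290),(375,228)]: print((u,v),P[v,u].round(),onz(d,u,v,0).round())
E
```

```text
(306, 205) [574. -56. 171.] [604. -52.   0.]
(298, 250) [485. -37.  84.] [490. -33.   0.]
(250, 250) [484.  69. 103.] [489.  86.   0.]
(424, 278) [ 421. -346.    5.] [ 421. -347.    0.]
(375, 219) [ 568. -228.    4.] [ 568. -228.    0.]
(388, 178) [ 663. -254.   51.] [ 676. -265.    0.]
(355, 146) [ 737. -171.   75.] [ 762. -180.    0.]
(216, 242) [505. 159.  49.] [509. 171.   0.]
(270, 177) [663.  35.  53.] [677.  41.   0.]
(294, 167) [702. -21.   5.] [704. -20.   0.]
(291, 194) [606. -21. 128.] [632. -14.   0.]
(311, 187) [622. -66. 128.] [651. -65.   0.]
(200, 250) [ 520. -371.  171.] [ 397. -328.    0.]
(195, 240) [ 387. -326.   29.] [ 365. -319.    0.]
(280, 255) [ 551. -211.    4.] [ 548. -209.    0.]
(333, 178) [583. -60. 172.] [474.  55.   0.]
(303, 290) [ 676. -256.   50.] [ 654. -238.    0.]
(375, 228) [697. -47.  79.] [663.   2.   0.]
```

View pics/top_c.png

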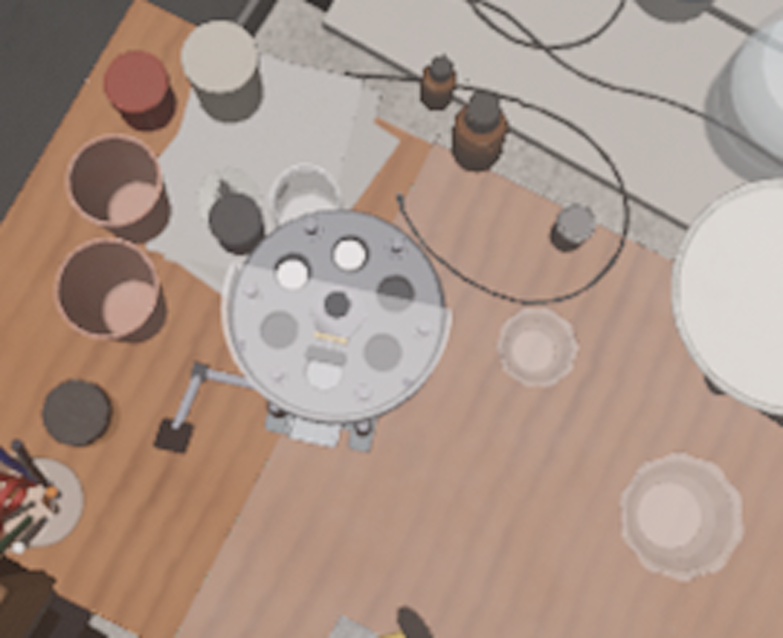

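View pics/scene_c.png

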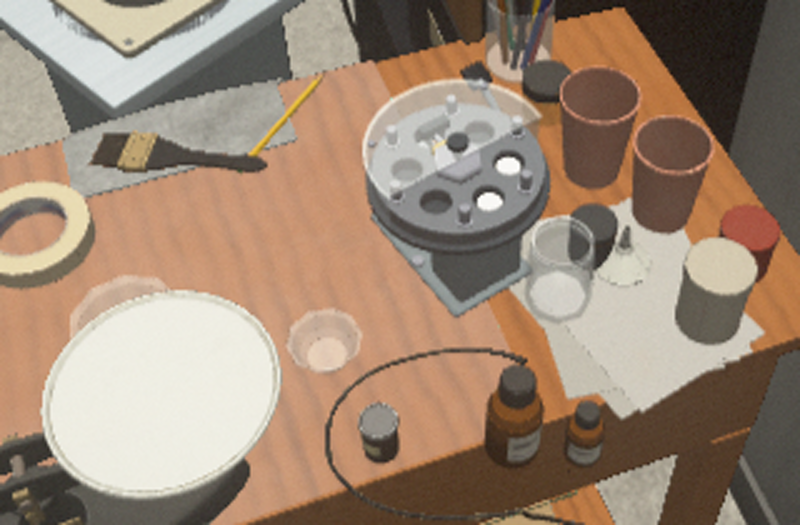

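```bash
python3 - <<'E'
from h import *
d=load('top'); P=cloud(d)
pk=np.array([(311,229),(397,247),(251,292),(422,328),(280,377),(364,391)])/2.9+[190,100]
W=np.array([onz(d,u,v,152)for u,v in pk]);print(W.round(1))
c=W[:,:2].mean(0);print(c);r=W[:,:2]-c;print(np.hypot(*r.T).round(1),np.degrees(np.arctan2(r[:,1],r[:,0])).round(1))
save(d,'pegs.png',(255,160,355,260),6)
# depth mask of dispenser
m=(P[...,2]>150)&(P[...,2]<180)&(abs(P[...,0]-580)<120)&(abs(P[...,1]+56)<120);print(P[m].mean(0),m.sum())
m=(P[...,2]>125)&(P[...,2]<138)&(abs(P[...,0]-580)<120)&(abs(P[...,1]+56)<120);print(P[m].mean(0),m.sum(),P[m].min(0),P[m].max(0))
m=(P[...,2]>92)&(P[...,2]<112)&(abs(P[...,0]-484)<30)&(abs(P[...,1]-69)<30);print('pad',P[m].mean(0),P[m].min(0),P[m].max(0))
d2=load('scene');save(d2,'pegs2.png',(285,140,385,240),6)
P2=cloud(d2)
m=(P2[...,2]>125)&(P2[...,2]<138)&(abs(P2[...,0]-580)<120)&(abs(P2[...,1]+56)<120);print(P2[m].mean(0),m.sum(),P2[m].min(0),P2[m].max(0))
# bowl: map of heights above table near (421,-346)
for nm,Q in(('t',P),('s',P2)):
    m=(Q[...,2]>12)&(Q[...,2]<60)&(abs(Q[...,0]-421)<75)&(abs(Q[...,1]+346)<75);
    if m.sum(): print(nm,m.sum(),Q[m].min(0),Q[m].max(0),Q[m].mean(0))
# pan
m=(P[...,2]>120)&(P[...,2]<260)&(P[...,1]<-200)&(P[...,1]>-480)&(P[...,0]>300);print('pan',P[m].min(0),P[m].max(0))
E
```

```text
[[ 634.5  -35.8  152. ]
 [ 621.1 -100.1  152. ]
 [ 586.3    8.   152. ]
 [ 559.9 -118.5  152. ]
 [ 523.3  -14.5  152. ]
 [ 513.2  -75.9  152. ]]
[573.05351381 -56.15461865]
[64.7 65.1 65.5 63.7 64.9 63. ] [  18.4  -42.5   78.3 -101.9  140.1 -161.7]
[549.72621781 -50.12188714 162.49597809] 3074
[618.51911266 -63.24136769 134.21739397] 1101 [ 492.67431291 -131.88845249  125.05654833] [652.84967597  11.54080026 137.97263785]
pad [486.54051927  69.5894884  100.06509414] [472.59396166  56.79817368  92.06309966] [511.27649054  84.68403904 106.85683081]
[610.2480953  -68.8028687  134.40241019] 1165 [ 528.07482066 -139.07456858  125.02248109] [655.43673299  26.43500947 137.99780358]
t 927 [ 349.50191516 -419.9886361    12.01154155] [ 473.61522783 -286.58370998   57.66882443] [ 422.64207644 -345.02650673   31.0639619 ]
s 369 [ 371.91843977 -381.17672471   22.38301451] [ 425.46551615 -287.19409655   48.53972126] [ 389.12840421 -327.17124011   38.00134934]
pan [ 497.35556666 -479.83457917  120.58127794] [ 672.19253733 -299.11072893  174.90215207]
```

View pics/pegs.png

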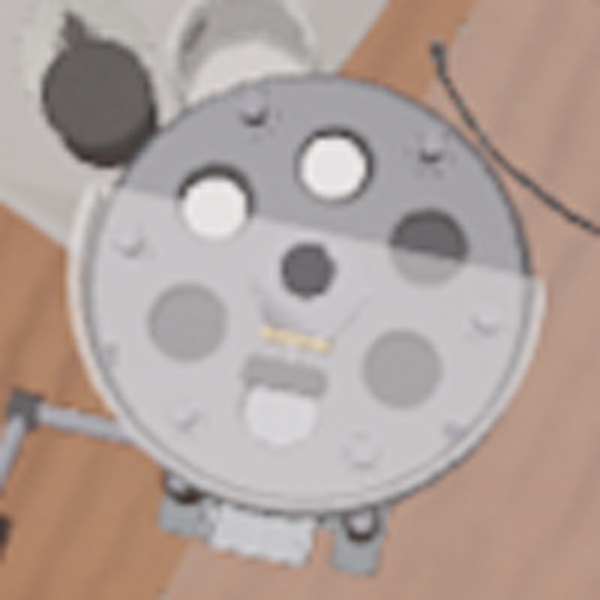

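View pics/pegs2.png

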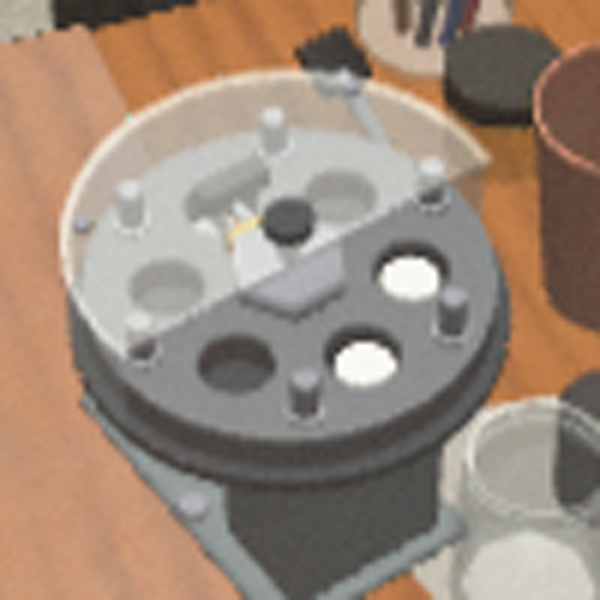

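```bash
python3 - <<'E'
from h import *
d=load('top'); d2=load('scene')
save(d,'bowl.png',(390,245,460,315),8)
save(d2,'bowl2.png',(160,210,300,290),5)
print(onz(d,425,278.1,44),onz(d,404.1,278,44),onz(d,445.9,278,44),onz(d,425,256.2,44),onz(d,425,300,44))
# dispenser pose from scene pegs tops (crop 6x, off 285,140), z155
pk=np.array([(275,112),(433,165),(132,186),(455,293),(307,374),(140,322)])/6+[285,140]
W=np.array([onz(d2,u,v,154)for u,v in pk]);c=(W.min(0)+W.max(0))/2
A=W[:,:2]
# opposite peg pairs mean
print(A.round(1),A.mean(0)); r=A-A.mean(0);print(np.hypot(*r.T).round(1),np.degrees(np.arctan2(r[:,1],r[:,0])).round(1))
E
```

```text
[ 421.528355   -336.69131133   44.        ] [ 421.73089198 -286.85236648   44.        ] [ 421.79180445 -386.68168652   44.        ] [ 473.05193813 -339.07513982   44.        ] [ 371.01290804 -334.35412602   44.        ]
[[ 526.7   -7. ]
 [ 590.4   12.3]
 [ 513.4  -72.1]
 [ 638.6  -31.4]
 [ 624.5  -95.8]
 [ 563.3 -118.3]] [576.14456436 -52.0596678 ]
[66.9 65.9 65.9 65.8 65.3 67.5] [ 137.7   77.5 -162.3   18.3  -42.1 -101. ]
```

View pics/bowl.png

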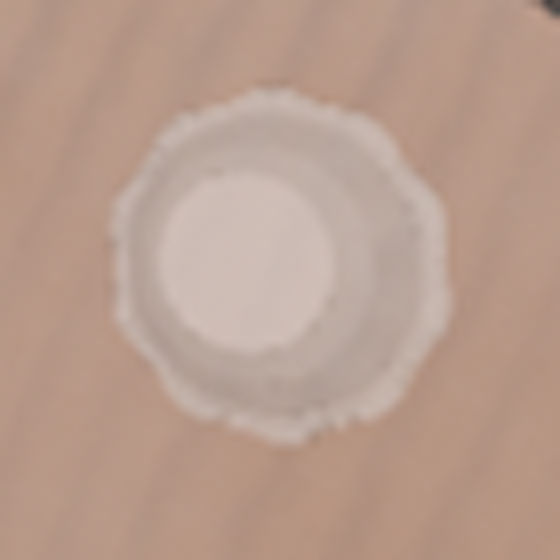

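View pics/bowl2.png

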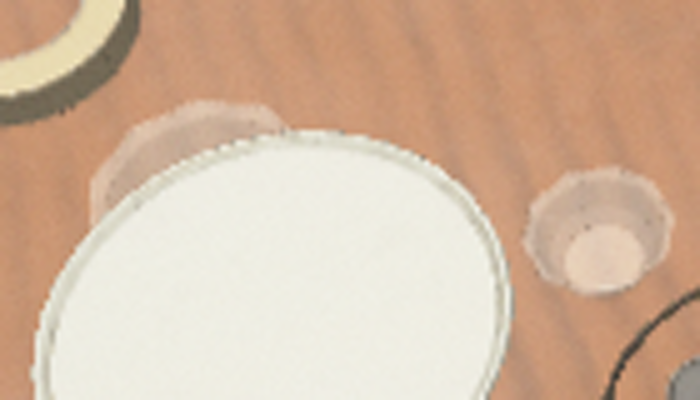

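```bash
cat >> h.py <<'E'
from scipy.spatial.transform import Rotation as Ro
C=np.array([574.5,-54,0]);YAW=np.radians(-12)
def D(x,y,z): return C+Ro.from_euler('z',YAW).apply([x,y,z])
def rel(wps,jaw=None):
    "tool-frame shifts for world waypoints; jaw = world heading (deg) of tool y"
    s=ctrl.read_state(); p=np.array(s['eef_pos']); R=Ro.from_euler('xyz',s['tool_rot'])
    y=R.apply([0,1,0]); h=np.degrees(np.arctan2(y[1],y[0])); print('clock',round(s['clock'],2),'tcp',p.round(1),'rot',np.round(s['tool_rot'],3),'jaw',round(h,1),'F',np.round(s['force'],1),'w',round(s['width'],1))
    prev=p
    for w in wps:
        w=np.array(w,float); print(w.round(), R.inv().apply(w-p).round(0), 'step',round(np.linalg.norm(w-prev)));prev=w
    if jaw is not None:
        t=(Ro.from_euler('z',jaw-h,degrees=True)); 
        # keep pointing straight down: target rot
        Rt=Ro.from_euler('xyz',[np.pi,0,np.radians(jaw+90)]); print('rotvec deg',np.degrees((R.inv()*Rt).as_rotvec()).round(1))
E
python3 - <<'E'
from h import *
rel([(275,575,270),(315,530,300),(355,485,330),(390,440,340),(420,395,340),(445,345,340),(470,290,340),(490,235,340)],55)
E
```

```text
clock 0.1 tcp [222.6 610.1 230.5] rot [-3.14   0.     2.792] jaw 70.0 F [0.2 1.  0.1] w 85.8
[275. 575. 270.] [-61. -15. -39.] step 74
[315. 530. 300.] [-114.  -44.  -69.] step 67
[355. 485. 330.] [-167.  -72.  -99.] step 67
[390. 440. 340.] [-216. -103. -109.] step 58
[420. 395. 340.] [-259. -135. -109.] step 54
[445. 345. 340.] [-300. -173. -109.] step 56
[470. 290. 340.] [-342. -216. -109.] step 60
[490. 235. 340.] [-380. -261. -109.] step 59
rotvec deg [-0.1  0.  15. ]
```

```bash
python3 -m jog '-45 -15 -35 0 0 0 1; -95 -40 -65 0 0 0 1; -150 -65 -90 0 0 5 0; -205 -95 -109 0 0 10 -0.6; -255 -130 -109 0 0 15 -0.6; -298 -170 -109 0 0 15 -0.6; -340 -214 -109 0 0 15 -0.6; -380 -261 -109 0 0 15 -0.6'; python3 - <<'E'
from h import *
rel([(505,175,340),(515,115,340),(520,55,340),(520,-5,340),(515,-65,340),(505,-125,340),(490,-185,340),(470,-240,340)],55)
E
```

```text
clock: 1.1
eef_pos: [490.8, 233.2, 340.0]
tool_rot: [-3.141, -0.0, 2.53]
force: [1.4, 1.1, -0.5]
width: 17.2
clock 1.1 tcp [490.8 233.2 340. ] rot [-3.141 -0.     2.53 ] jaw 55.0 F [ 1.4  1.1 -0.5] w 17.2
[505. 175. 340.] [-45. -39.  -0.] step 60
[515. 115. 340.] [-88. -83.   0.] step 61
[520.  55. 340.] [-126. -129.    0.] step 60
[520.  -5. 340.] [-161. -178.    0.] step 60
[515. -65. 340.] [-191. -230.    0.] step 60
[ 505. -125.  340.] [-217. -285.    0.] step 61
[ 490. -185.  340.] [-239. -343.    0.] step 62
[ 470. -240.  340.] [-255. -399.    0.] step 59
rotvec deg [-0. -0. -0.]
```

```bash
python3 -m jog '-45 -39 0 0 0 0 -0.6; -88 -83 0 0 0 0 -0.6; -126 -129 0 0 0 0 -0.6; -161 -178 0 0 0 0 -0.6; -191 -230 0 0 0 0 -0.6; -217 -285 0 0 0 0 -0.6; -239 -343 0 0 0 0 -0.6; -255 -399 0 0 0 0 -0.6'; python3 - <<'E'
from h import *
rel([(448,-295,320),(425,-340,280),(405,-365,240),(394,-376,190),(394,-376,130),(394,-376,90)],55)
E
```

```text
clock: 2.1
eef_pos: [469.1, -239.8, 340.0]
tool_rot: [-3.141, -0.0, 2.53]
force: [1.1, -0.3, -0.5]
width: 17.2
clock 2.1 tcp [ 469.1 -239.8  340. ] rot [-3.141 -0.     2.53 ] jaw 54.9 F [ 1.1 -0.3 -0.5] w 17.2
[ 448. -295.  320.] [-14. -57.  20.] step 62
[ 425. -340.  280.] [ -21. -107.   60.] step 64
[ 405. -365.  240.] [ -19. -139.  100.] step 51
[ 394. -376.  190.] [ -17. -155.  150.] step 52
[ 394. -376.  130.] [ -17. -155.  210.] step 60
[ 394. -376.   90.] [ -17. -155.  250.] step 40
rotvec deg [-0.  -0.  -0.1]
```

```bash
python3 -m jog '-14 -55 20 0 0 0 -0.6; -20 -105 55 0 0 0 -0.6; -19 -139 100 0 0 0 -0.6; -17 -155 150 0 0 0 -0.6; -17 -155 205 0 0 0 -0.6; -17 -155 250 0 0 0 -0.6; -17 -155 265 0 0 0 -0.6; -17 -155 265 0 0 0 -0.6'; python3 - <<'E'
from h import *
rel([])
d=grab('top');save(d,'b1.png',(370,200,470,320),5)
E
```

```text
clock: 3.1
eef_pos: [394.7, -374.4, 75.0]
tool_rot: [3.142, -0.001, 2.53]
force: [-0.4, 0.4, 0.5]
width: 17.0
clock 3.1 tcp [ 394.7 -374.4   75. ] rot [ 3.142e+00 -1.000e-03  2.530e+00] jaw 55.0 F [-0.4  0.4  0.5] w 17.0
```

View pics/b1.png

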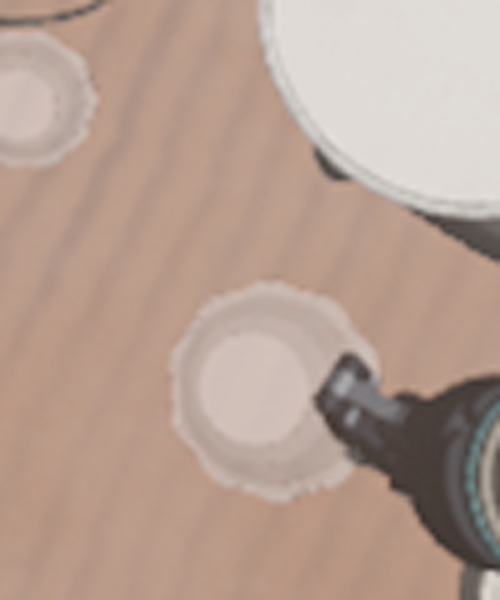

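```bash
python3 - <<'E'
from h import *
d=load('top')
print((proj(d,[[394.7,-374.4,75],[394.7,-374.4,40],[422,-337,44],[385,-388,75],[404,-361,75]])-[370,200])*5)
E
```

```text
[[379.62727448 451.66714639]
 [354.07277486 447.97033357]
 [275.60056324 389.4881109 ]
 [410.42418833 473.46493855]
 [349.40765167 430.83248466]]
```

```bash
python3 - <<'E'
from h import *
d=load('top');P=cloud(d)
for u,v in[(330,400),(345,375),(350,440),(365,460),(380,452),(390,400),(400,470),(420,430),(450,400),(440,490)]:
    print(u,v,P[200+v//5,370+u//5].round())
save(d,'b2.png',(430,255,500,325),8)
d=grab('scene');save(d,'b3.png',(130,180,330,320),4)
print(proj(d,[[394.7,-374.4,75]])-[130,180])
E
```

```text
330 400 [ 420. -321.  173.]
345 375 [ 430. -328.  173.]
350 440 [ 402. -344.  128.]
365 460 [ 392. -360.   96.]
380 452 [ 399. -351.  142.]
390 400 [ 420. -342.  182.]
400 470 [ 392. -349.  171.]
420 430 [ 410. -341.  217.]
450 400 [ 421. -348.  231.]
440 490 [ 389. -339.  240.]
[[44.5375232  63.29054849]]
```

View pics/b2.png

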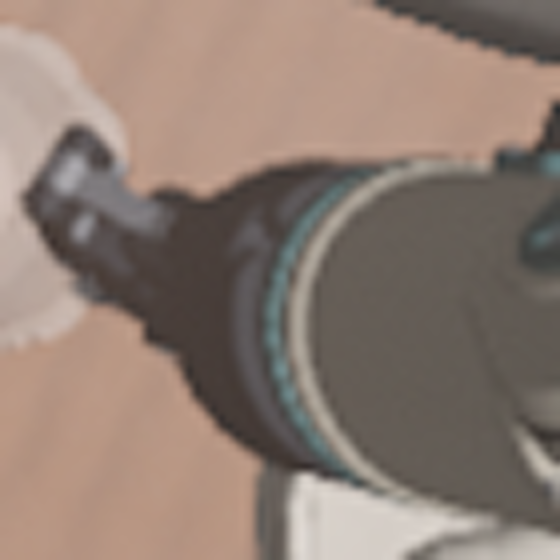

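View pics/b3.png

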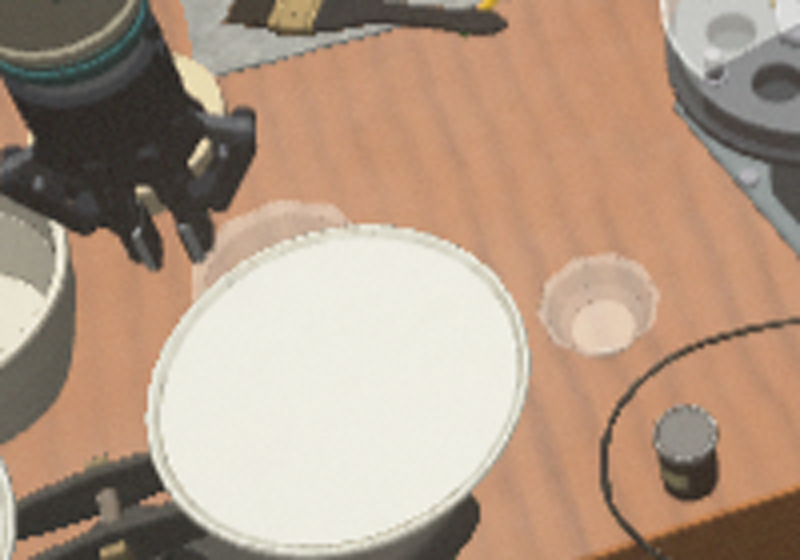

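```bash
python3 -m jog '0 0 20 0 0 0 -0.6; 0 0 38 0 0 0 -0.6; 0 0 46 0 0 0 -0.6; 0 0 46 0 0 0 -0.7'; python3 - <<'E'
from h import *
rel([(395,-330,30),(399,-280,30),(403,-230,30),(407,-180,30),(411,-130,30),(413,-95,30),(415,-80,30)])
E
```

```text
clock: 3.7
eef_pos: [395.0, -374.2, 29.1]
tool_rot: [3.141, -0.001, 2.53]
force: [1.5, 1.2, 1.0]
width: 12.8
clock 3.7 tcp [ 395.  -374.2   29.1] rot [ 3.141e+00 -1.000e-03  2.530e+00] jaw 55.0 F [1.5 1.2 1. ] w 12.8
[ 395. -330.   30.] [25. 36. -1.] step 44
[ 399. -280.   30.] [51. 79. -1.] step 50
[ 403. -230.   30.] [ 76. 123.  -1.] step 50
[ 407. -180.   30.] [102. 166.  -1.] step 50
[ 411. -130.   30.] [127. 209.  -1.] step 50
[413. -95.  30.] [146. 239.  -1.] step 35
[415. -80.  30.] [153. 252.  -1.] step 15
```

```bash
python3 -m jog '5 8 -1 0 0 0 -0.7; 17 24 -1 0 0 0 -0.7; 30 44 -1 0 0 0 -0.7; 46 70 -1 0 0 0 -0.7; 62 98 -1 0 0 0 -0.7; 78 126 -1 0 0 0 -0.7; 91 148 -1 0 0 0 -0.7; 102 166 -1 0 0 0 -0.7'; python3 - <<'E'
from h import *
rel([(411,-130,30),(413,-95,30),(415,-80,30)])
d=grab('top');save(d,'b4.png',(270,180,430,320),4)
E
```

```text
clock: 4.7
eef_pos: [407.1, -179.1, 31.0]
tool_rot: [3.141, 0.002, 2.53]
force: [-1.0, -1.4, 0.7]
width: 12.8
clock 4.7 tcp [ 407.1 -179.1   31. ] rot [3.141e+00 2.000e-03 2.530e+00] jaw 55.0 F [-1.  -1.4  0.7] w 12.8
[ 411. -130.   30.] [25. 42.  1.] step 49
[413. -95.  30.] [43. 72.  1.] step 35
[415. -80.  30.] [50. 86.  1.] step 15
```

View pics/b4.png

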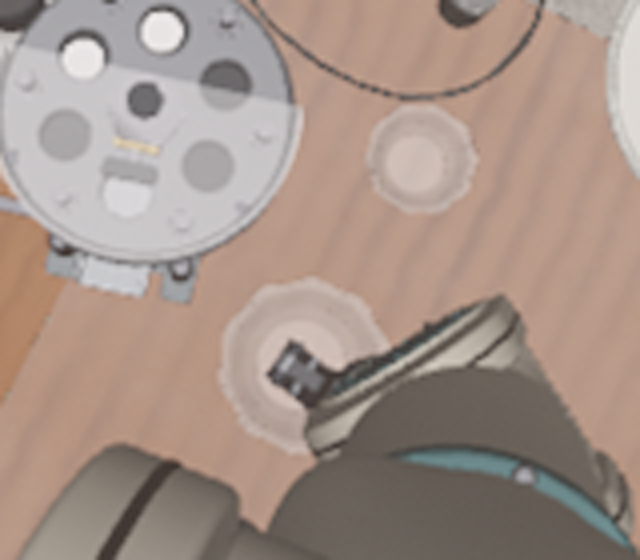

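```bash
python3 - <<'E'
from h import *
print(onz(load('top'),347,271.3,44))
E
python3 -m jog '8 14 1 0 0 0 -0.7; 16 28 1 0 0 0 -0.7; 25 42 1 0 0 0 -0.7; 34 56 1 0 0 0 -0.7; 40 68 1 0 0 0 -0.7; 45 77 1 0 0 0 -0.7; 48 82 1 0 0 0 -0.7'; python3 - <<'E'
from h import *
rel([(428,-73,31),(430,-71,31)])
d=grab('top');save(d,'b5.png',(230,180,390,320),4)
E
```

```text
[ 437.22789637 -151.4796094    44.        ]
clock: 5.62
eef_pos: [405.7, -93.6, 30.0]
tool_rot: [-3.128, -0.002, 2.514]
force: [-18.9, -20.4, 11.3]
width: 13.2
clock 5.62 tcp [405.7 -93.6  30. ] rot [-3.128e+00 -2.000e-03  2.514e+00] jaw 54.0 F [-18.9 -20.4  11.3] w 13.2
[428. -73.  31.] [-6. 30. -1.] step 30
[430. -71.  31.] [-6. 33. -1.] step 3
```

View pics/b5.png

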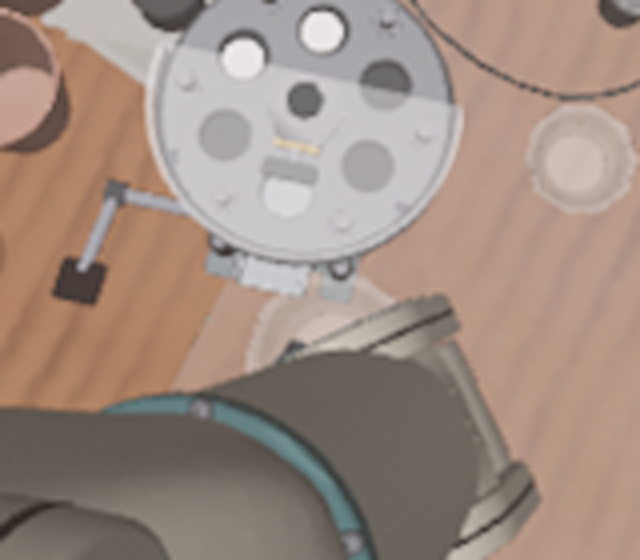

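```bash
python3 - <<'E'
from h import *
d=load('top');print(onz(d,312,270,44)); print('pins',D(-74,-37,56),D(-74,37,56),(proj(d,[D(-74,-37,56),D(-74,37,56),D(-118,0,44),D(-98,0,82)])-[230,180])*4)
d=grab('scene');save(d,'b6.png',(200,130,400,290),4)
print(ctrl.read_state()['force'],ctrl.read_state()['qpos'])
E
```

```text
[440.17072331 -68.60943028  44.        ]
pins [494.42434499 -74.80599611  56.        ] [509.80981011  -2.42307365  56.        ] [[338.98245948 266.57204744]
 [216.43163414 240.08443647]
 [262.10754769 327.5515536 ]
 [266.83624181 291.27543346]]
[ 2.13603539 -0.59736199  1.5116648 ] [-0.05700196  0.74261412  0.2934468   2.2893977  -0.97425927  0.23440448
  2.07751695]
```

View pics/b6.png

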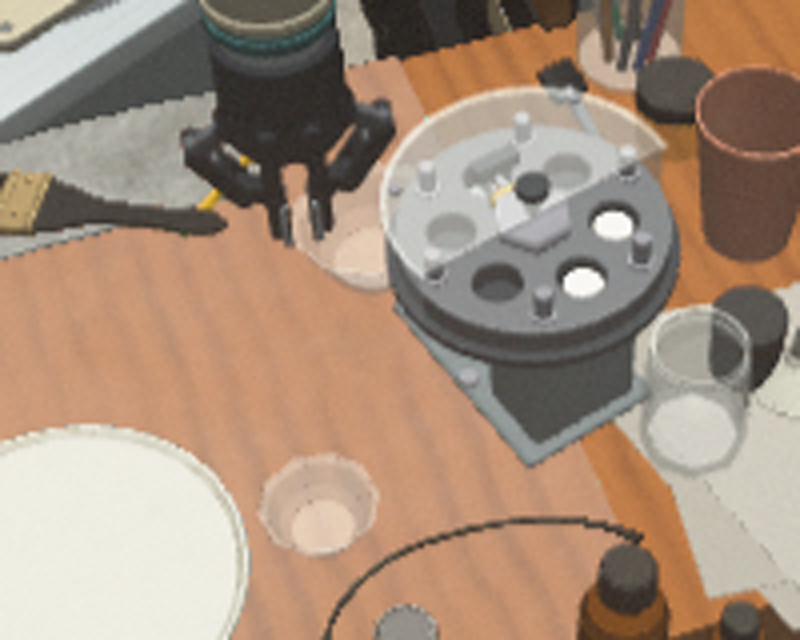

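```bash
python3 -m jog '0 -3 -20 0 0 0 -0.6; 0 -5 -45 0 0 0 -0.6; 0 -5 -45 0 0 0 -0.6'; python3 - <<'E'
from h import *
d=grab('top');save(d,'b7.png',(270,220,350,300),8)
print(ctrl.read_state()['qpos'])
rel([(420,-112,75),(420,-112,29)],63)
E
```

```text
clock: 6.1
eef_pos: [412.7, -89.6, 75.7]
tool_rot: [3.14, 0.003, 2.531]
force: [0.4, -0.5, -0.2]
width: 17.3
[-0.17014899  0.66705303  0.46878014  2.2757022  -0.86436885  0.37667759
  1.99640882]
clock 6.15 tcp [412.4 -89.2  74.9] rot [3.141e+00 2.000e-03 2.531e+00] jaw 55.0 F [-0.4  0.6  0.8] w 17.1
[ 420. -112.   75.] [-19. -14.  -0.] step 24
[ 420. -112.   29.] [-19. -14.  46.] step 46
rotvec deg [ 0.1  0.1 -8. ]
```

View pics/b7.png

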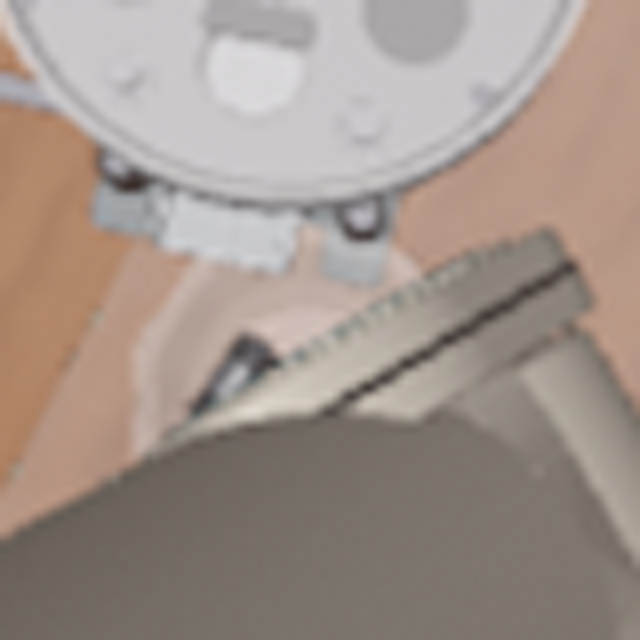

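```bash
python3 - <<'E'
from h import *
d=load('top');b=onz(d,307.75,267.9,44);print(b, np.linalg.norm(b[:2]-D(-74,-37,0)[:2]), D(-118,0,0))
a=np.radians(243); t=b+46*np.array([np.cos(a),np.sin(a),0]);print(t)
rel([(t[0],t[1],75),(t[0],t[1],29)],63)
e=D(-118,0,0)+46*np.array([np.cos(a),np.sin(a),0]);print(e)
E
```

```text
[445.05595342 -58.53024494  44.        ] 51.98209462213314 [459.07858311 -29.46642048   0.        ]
[424.17239044 -99.51654506  44.        ]
clock 6.15 tcp [412.4 -89.2  74.9] rot [3.141e+00 2.000e-03 2.531e+00] jaw 55.0 F [-0.4  0.6  0.8] w 17.1
[ 424. -100.   75.] [-16.  -2.  -0.] step 16
[ 424. -100.   29.] [-15.  -2.  46.] step 46
rotvec deg [ 0.1  0.1 -8. ]
[438.19502013 -70.4527206    0.        ]
```

```bash
python3 -m jog '-12 -1 0 0 0 -4 -0.5; -18 -4 0 0 0 -8 -0.5; -18 -4 0 0 0 -8 -0.5; -18 -4 20 0 0 -8 -0.5; -18 -4 38 0 0 -8 -0.5; -18 -4 44 0 0 -8 -0.5; -18 -4 44 0 0 -8 -0.6'; python3 - <<'E'
from h import *
print(ctrl.read_state()['qpos'])
rel([(429,-86,31),(437,-71,31),(441,-65,31)],63)
E
```

```text
clock: 7.02
eef_pos: [423.5, -102.5, 30.0]
tool_rot: [3.141, -0.002, 2.669]
force: [0.5, 1.9, 0.7]
width: 17.2
[-0.03740514  0.75068551  0.31374883  2.25175128 -0.91950594  0.2690171
  2.19595775]
clock 7.03 tcp [ 423.5 -102.5   30. ] rot [ 3.141e+00 -2.000e-03  2.669e+00] jaw 62.9 F [0.5 1.9 0.7] w 17.2
[429. -86.  31.] [ 3. 17. -1.] step 17
[437. -71.  31.] [ 2. 34. -1.] step 17
[441. -65.  31.] [ 1. 41. -1.] step 7
rotvec deg [ 0.  -0.1 -0.1]
```

```bash
python3 -m jog '1 6 0 0 0 0 -0.6; 2 14 -1 0 0 0 -0.6; 2 22 -1 0 0 0 -0.6; 2 29 -1 0 0 0 -0.6; 2 34 -1 0 0 0 -0.6; 2 34 -1 0 0 0 -0.6'; python3 - <<'E'
from h import *
print(ctrl.read_state()['qpos'])
rel([(441,-65,31)],63)
d=grab('top');save(d,'b8.png',(260,210,350,300),7)
d=grab('scene');save(d,'b9.png',(230,130,370,230),5)
print((proj(load('top'),[D(-118,0,44),D(-118,50,44),D(-118,0,9)])-[260,210])*7)
E
```

```text
clock: 7.78
eef_pos: [437.9, -71.1, 31.2]
tool_rot: [3.141, -0.0, 2.671]
force: [-0.2, 0.7, 0.0]
width: 17.1
[-0.1348888   0.75676079  0.34746534  2.23259015 -0.9239074   0.29789447
  2.12475658]
clock 7.78 tcp [437.9 -71.1  31.2] rot [ 3.141 -0.     2.671] jaw 63.0 F [-0.2  0.7  0. ] w 17.1
[441. -65.  31.] [0. 7. 0.] step 7
rotvec deg [ 0. -0.  0.]
[[248.68820846 363.2152188 ]
 [104.58135889 331.96920907]
 [253.20620508 365.60323866]]
```

View pics/b8.png

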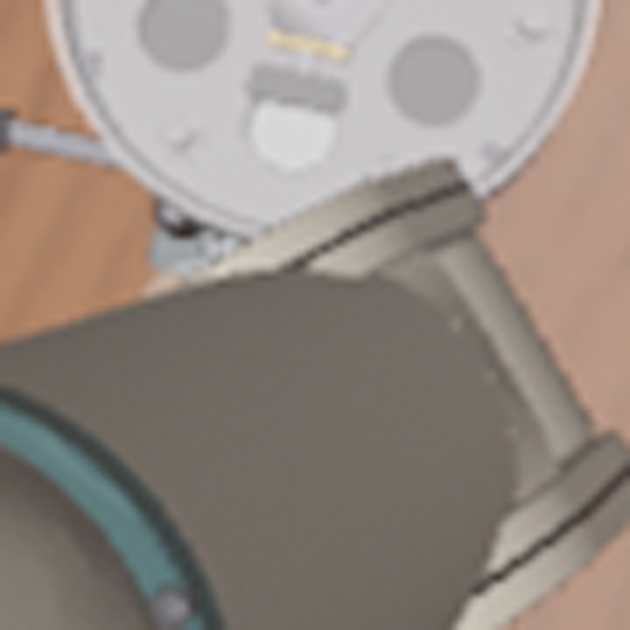

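View pics/b9.png

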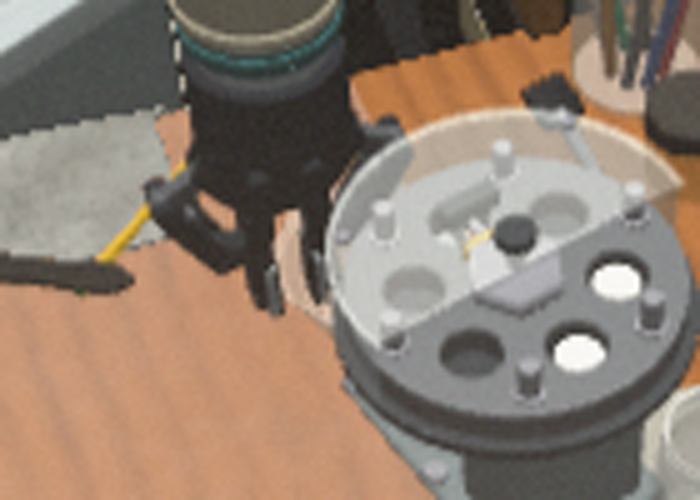

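```bash
python3 -m jog '0 3 0 0 0 0 -0.6; 0 6 0 0 0 0 -0.6; 0 8 0 0 0 0 -0.6;  0 8 0 0 0 0 -0.6'; python3 - <<'E'
from h import *
print(ctrl.read_state()['qpos'])
rel([D(-150,-60,31)])
E
```

```text
clock: 8.38
eef_pos: [441.4, -64.5, 31.3]
tool_rot: [3.142, -0.0, 2.67]
force: [-0.3, -0.5, 0.6]
width: 17.1
[-0.15618991  0.759419    0.35627542  2.22644703 -0.9237246   0.30587619
  2.10725902]
clock 8.38 tcp [441.4 -64.5  31.3] rot [ 3.142 -0.     2.67 ] jaw 63.0 F [-0.3 -0.5  0.6] w 17.1
[415. -82.  31.] [ 16. -27.   0.] step 31
```

```bash
python3 -m jog '0 0 -20 0 0 0 -0.6; 0 0 -55 0 0 0 -0.6; 20 -50 -75 0 0 0 -0.6; 0 -110 -75 0 0 0 -0.6; -20 -160 -75 0 0 0 -0.6; -30 -185 -75 0 0 0 -0.6; -30 -185 -75 0 0 0 -0.6'; python3 - <<'E'
from h import *
rel([])
d=grab('top');save(d,'c1.png',(260,210,350,300),7)
E
```

```text
clock: 9.25
eef_pos: [383.6, -245.3, 106.5]
tool_rot: [-3.141, 0.001, 2.666]
force: [0.7, 0.5, -0.4]
width: 17.0
clock 9.25 tcp [ 383.6 -245.3  106.5] rot [-3.141e+00  1.000e-03  2.666e+00] jaw 62.7 F [ 0.7  0.5 -0.4] w 17.0
```

View pics/c1.png

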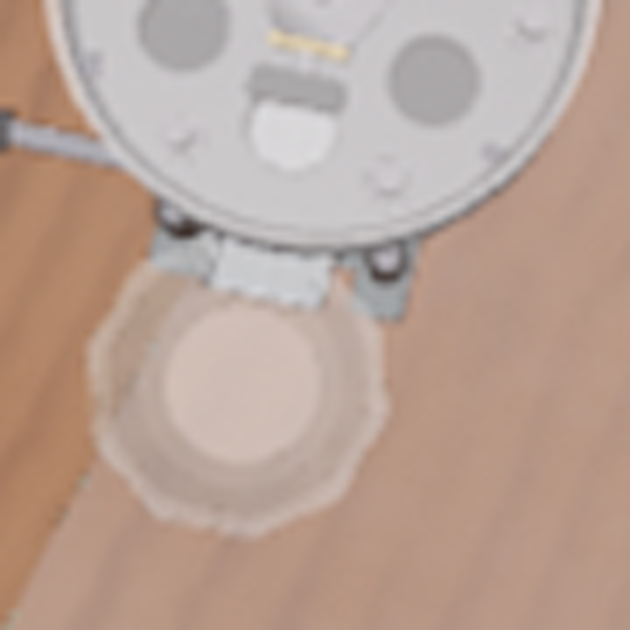

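```bash
python3 - <<'E'
from h import *
d=load('top')
b=onz(d,238/7+260,388/7+210,44);R=Ro.from_euler('z',-YAW);print(b,R.apply(b-C))
f=onz(d,242/7+260,384/7+210,8);print(f,R.apply(f-C))
for u,v in((387,260),(180,215)):
    p=onz(d,u/7+260,v/7+210,56);print(p,R.apply(p-C))
E
```

```text
[450.78526961 -25.96685905  44.        ] [-126.83968444    1.69881079   44.        ]
[452.69858676 -25.5698296    8.        ] [-125.05072493    2.4849652     8.        ]
[493.25386398 -76.08430935  56.        ] [-74.87912692 -38.49373572  56.        ]
[508.18671528  -6.2364831   56.        ] [-74.7947739   32.93246231  56.        ]
```

```bash
cat >> h.py <<'E'
def tgt(jaw,tilt,ax=1):
    "rotvec (deg, tool frame) to reach jaw heading and tilt about tool y (ax=1) or x (0)"
    s=ctrl.read_state();R=Ro.from_euler('xyz',s['tool_rot'])
    Rt=Ro.from_euler('xyz',[np.pi,0,np.radians(jaw+90)])*Ro.from_euler('xy'[ax],tilt,degrees=True)
    print('rotvec',np.degrees((R.inv()*Rt).as_rotvec()).round(1), 'toolz',Rt.apply([0,0,1]).round(2))
E
python3 - <<'E'
from h import *
tgt(78,14)
rel([(395,-190,115),(398,-130,115),(394,-75,115),D(-195,2,110),D(-195,2,35)])
E
```

```text
rotvec [  1.9  13.9 -15.1] toolz [-0.24  0.05 -0.97]
clock 9.3 tcp [ 383.6 -243.1  106.2] rot [ 3.141e+00 -1.000e-03  2.668e+00] jaw 62.9 F [-0.5  0.6  0.7] w 17.0
[ 395. -190.  115.] [14. 52. -9.] step 55
[ 398. -130.  115.] [ 39. 107.  -9.] step 60
[394. -75. 115.] [ 67. 154.  -9.] step 55
[384. -12. 110.] [105. 206.  -4.] step 64
[384. -12.  35.] [105. 206.  71.] step 75
```

```bash
python3 -m jog '5 20 -5 0.5 4 -4 -0.8; 14 52 -9 1 9 -9 -1; 28 82 -9 2 14 -15 -1; 45 115 -9 2 14 -15 -1; 67 154 -9 2 14 -15 -1; 86 180 -7 2 14 -15 -1; 105 206 -4 2 14 -15 -1; 105 206 -4 2 14 -15 -1'; python3 - <<'E'
from h import *
tgt(78,14);print(ctrl.read_state()['qpos'].round(3))
rel([D(-195,2,36)])
E
```

```text
clock: 10.3
eef_pos: [382.4, -7.5, 110.0]
tool_rot: [-3.141, -0.25, 2.94]
force: [-0.3, 0.1, 0.7]
width: 0.0
rotvec [-0.1 -0.3  0.4] toolz [-0.24  0.05 -0.97]
[-0.399  0.678  0.592  2.144 -0.561  0.758  1.977]
clock 10.3 tcp [382.4  -7.5 110. ] rot [-3.141 -0.25   2.94 ] jaw 78.5 F [-0.3  0.1  0.7] w 0.0
[384. -12.  36.] [-21.  -4.  71.] step 74
```

```bash
python3 -m jog '-12 -2 40 0 0 0 -1; -21 -4 71 0 0 0 -1; -21 -4 72 0 0 0 -1'; python3 - <<'E'
from h import *
print(ctrl.read_state()['qpos'].round(3))
rel([D(-188,0,36),D(-182,0,36),D(-178,0,36)])
d=grab('scene');save(d,'c2.png',(230,100,370,220),5)
E
```

```text
clock: 10.68
eef_pos: [384.5, -16.3, 34.3]
tool_rot: [-3.138, -0.25, 2.932]
force: [-0.3, -0.6, -0.1]
width: 0.1
[-0.297  0.814  0.469  2.166 -0.685  0.596  2.086]
clock 10.68 tcp [384.5 -16.3  34.3] rot [-3.138 -0.25   2.932] jaw 78.1 F [-0.3 -0.6 -0.1] w 0.1
[391. -15.  36.] [-5.  3. -3.] step 7
[396. -16.  36.] [-11.   3.  -5.] step 6
[400. -17.  36.] [-15.   3.  -6.] step 4
```

View pics/c2.png

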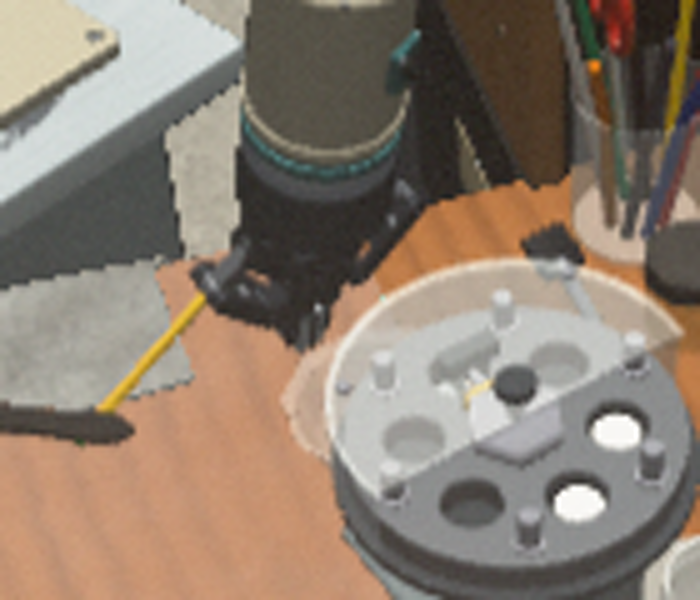

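```bash
python3 -m jog '-5 3 -1 0 0 0 -1; -8 3 -2 0 0 0 -1; -11 3 -3 0 0 0 -1; -13 3 -3 0 0 0 -1; -13 3 -3 0 0 0 -1'; python3 - <<'E'
from h import *
rel([D(-178,0,36)])
d=grab('top');save(d,'c3.png',(260,210,350,300),7)
E
```

```text
clock: 11.35
eef_pos: [399.0, -16.2, 35.3]
tool_rot: [-3.14, -0.248, 2.932]
force: [-3.3, 0.8, 3.5]
width: 0.1
clock 11.35 tcp [399.  -16.2  35.3] rot [-3.14  -0.248  2.932] jaw 78.0 F [-3.3  0.8  3.5] w 0.1
[400. -17.  36.] [-1. -1. -1.] step 2
```

View pics/c3.png

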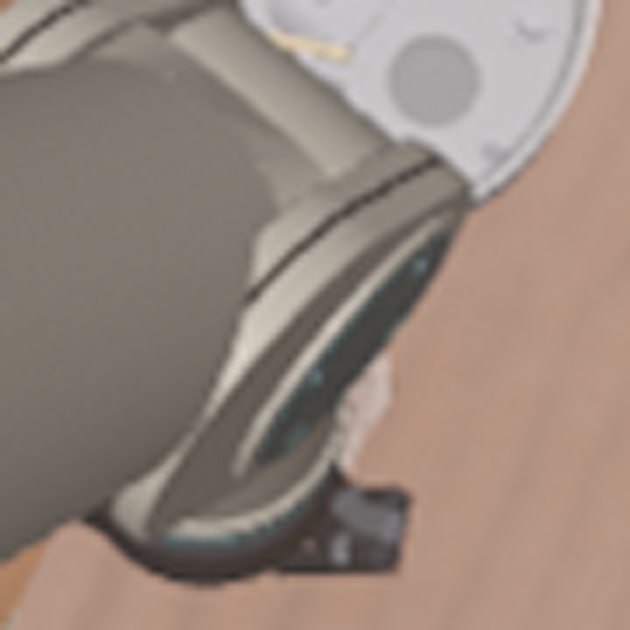

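```bash
python3 -m jog '6 0 0 0 0 0 -1; 14 0 -2 0 0 0 -1; 18 0 -50 0 0 0 -1; 18 0 -110 0 0 0 -1; 18 0 -170 0 0 8 -1; 10 10 -220 0 0 18 -1; 0 20 -260 0 0 28 -1; -20 30 -280 0 0 38 -1'; python3 - <<'E'
from h import *
d=grab('top');save(d,'c4.png',(260,210,350,300),7)
print(ctrl.read_state()['qpos'].round(2))
tgt(-12,0)
E
```

```text
clock: 12.4
eef_pos: [492.8, -4.4, 304.1]
tool_rot: [-2.989, -0.189, 2.25]
force: [0.8, -1.1, 0.0]
width: 0.0
[-0.58  0.63  0.97  1.66 -0.48  1.38  1.2 ]
rotvec [-12.8  -6.   51.4] toolz [ 0. -0. -1.]
```

View pics/c4.png

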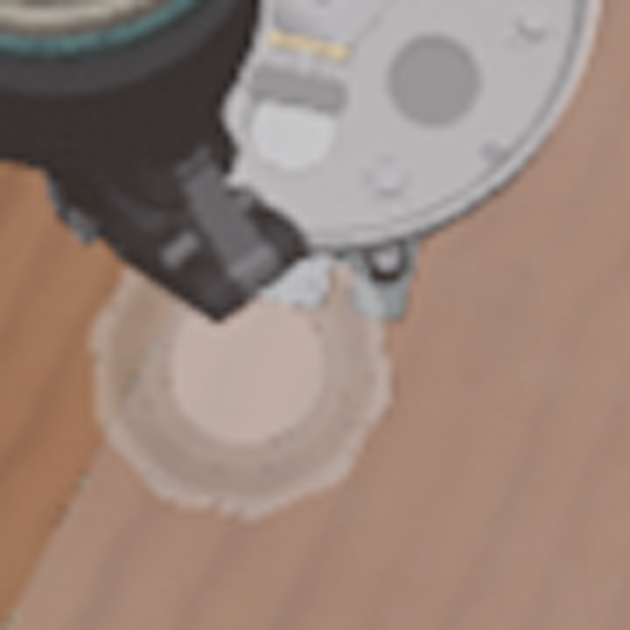

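```bash
python3 - <<'E'
from h import *
rel([D(-40,-20,310),D(0,-40,310),D(40,-56,290),D(62,-60,260),D(62,-60,210)])
print(D(62,-60,210))
E
```

```text
clock 12.45 tcp [496.8  -3.4 304.1] rot [-2.99  -0.184  2.248] jaw 40.4 F [4.6 1.8 0.8] w -0.1
[531. -65. 310.] [-68. -15. -17.] step 71
[566. -93. 310.] [-110.   -6.  -26.] step 45
[ 602. -117.  290.] [-154.    8.  -16.] step 47
[ 623. -126.  260.] [-179.   23.    8.] step 37
[ 623. -126.  210.] [-188.   30.   57.] step 50
[ 622.6704498  -125.57938087  210.        ]
```

```bash
python3 -m jog '-35 -8 -9 -2.5 -1 10 -1; -68 -15 -17 -5 -2.3 20 -1; -110 -6 -26 -7.5 -3.5 30 -1; -135 2 -22 -10 -4.7 40 -1; -160 10 -12 -12.8 -6 51.4 -1; -179 23 8 -12.8 -6 51.4 -1; -188 30 57 -12.8 -6 51.4 -1; -188 30 57 -12.8 -6 51.4 -1'; python3 - <<'E'
from h import *
print(ctrl.read_state()['qpos'].round(2))
tgt(-12,0);rel([D(62,-60,200)])
E
```

```text
clock: 13.45
eef_pos: [614.4, -124.0, 202.4]
tool_rot: [-3.126, -0.003, 1.368]
force: [-1.1, -0.4, 0.7]
width: -0.1
[-0.4   0.89  1.1   1.62 -0.84  1.19  0.69]
rotvec [-0.9 -0.2  0.4] toolz [ 0. -0. -1.]
clock 13.45 tcp [ 614.4 -124.   202.4] rot [-3.126e+00 -3.000e-03  1.368e+00] jaw -11.6 F [-1.1 -0.4  0.7] w -0.1
[ 623. -126.  200.] [0. 8. 2.] step 9
```

```bash
python3 -m jog '0 8 2 -1 0 0 -1; 0 8 2 -1 0 0 -1'; python3 - <<'E'
from h import *
d=grab('scene');save(d,'d1.png',(230,60,450,240),3.6)
d=grab('top');save(d,'d2.png',(220,120,380,260),4)
print(ctrl.read_state()['qpos'].round(2));tgt(-12,0)
rel([D(62,-60,165),D(62,-60,141)])
E
```

```text
clock: 13.7
eef_pos: [626.0, -127.8, 206.0]
tool_rot: [3.128, -0.002, 1.368]
force: [-0.5, -1.0, -0.5]
width: -0.2
[-0.4   0.89  1.1   1.61 -0.86  1.18  0.69]
rotvec [ 0.7 -0.1  0.4] toolz [ 0. -0. -1.]
clock 13.8 tcp [ 625.6 -127.5  205.6] rot [ 3.129e+00 -2.000e-03  1.368e+00] jaw -11.6 F [-0.1 -0.2 -0. ] w -0.0
[ 623. -126.  165.] [ 1. -4. 41.] step 41
[ 623. -126.  141.] [ 1. -4. 65.] step 24
```

View pics/d1.png

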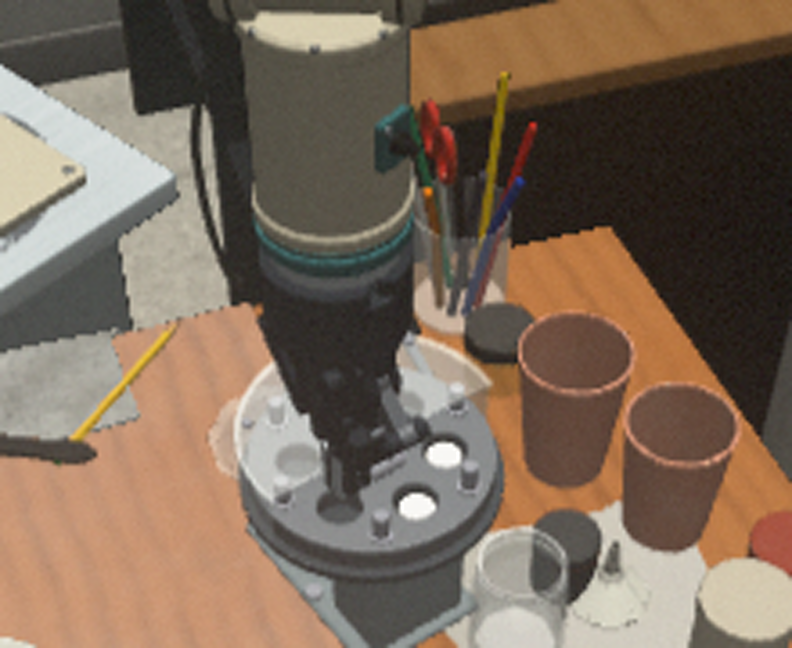

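View pics/d2.png

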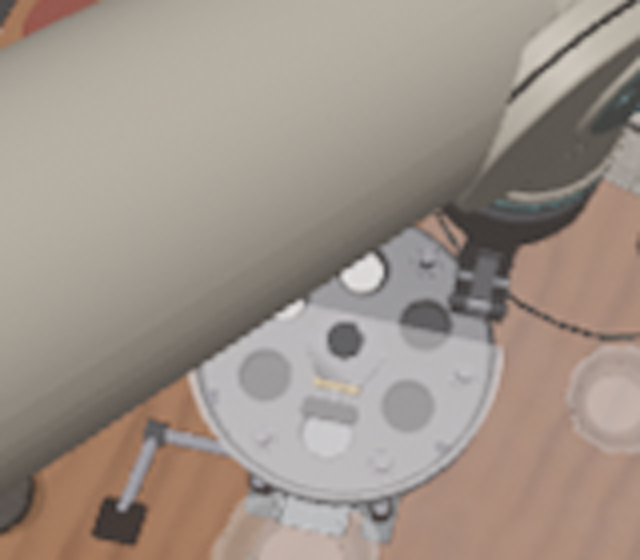

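```bash
python3 -m jog '1 -4 25 0 0 0 -1; 1 -4 50 0 0 0 -1; 1 -4 63 0.5 0 0 -1; 1 -4 64 0.5 0 0 -1'; python3 - <<'E'
from h import *
rel([D(62,-49,142),D(62,-30,142),D(62,-14,142),D(62,-8,142)])
d=grab('scene');save(d,'d3.png',(280,120,400,240),5)
E
```

```text
clock: 14.3
eef_pos: [621.9, -125.3, 139.8]
tool_rot: [3.141, -0.002, 1.368]
force: [0.7, -0.7, 0.3]
width: 0.2
clock 14.3 tcp [ 621.9 -125.3  139.8] rot [ 3.141e+00 -2.000e-03  1.368e+00] jaw -11.6 F [ 0.7 -0.7  0.3] w 0.2
[ 625. -115.  142.] [11.  1. -2.] step 11
[629. -96. 142.] [30.  1. -2.] step 19
[632. -81. 142.] [46.  1. -2.] step 16
[633. -75. 142.] [52.  1. -2.] step 6
```

View pics/d3.png

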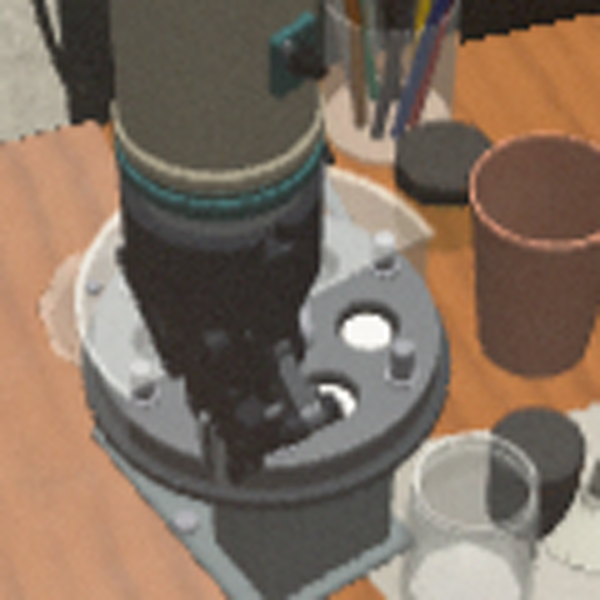

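```bash
python3 -m jog '8 1 -2 0 0 0 -1; 16 1 -2 0 0 0 -1; 24 1 -2 0 0 0 -1; 32 1 -2 0 0 0 -1; 40 1 -2 0 0 0 -1; 44 1 -2 0 0 0 -1'; python3 - <<'E'
from h import *
rel([D(62,-8,142)])
d=grab('scene');save(d,'d4.png',(280,120,400,240),5)
E
```

```text
clock: 15.1
eef_pos: [632.1, -81.5, 142.4]
tool_rot: [3.14, -0.002, 1.369]
force: [0.5, -1.3, -0.7]
width: 0.3
clock 15.1 tcp [632.1 -81.5 142.4] rot [ 3.140e+00 -2.000e-03  1.369e+00] jaw -11.6 F [ 0.5 -1.3 -0.7] w 0.3
[633. -75. 142.] [7. 0. 0.] step 7
```

View pics/d4.png

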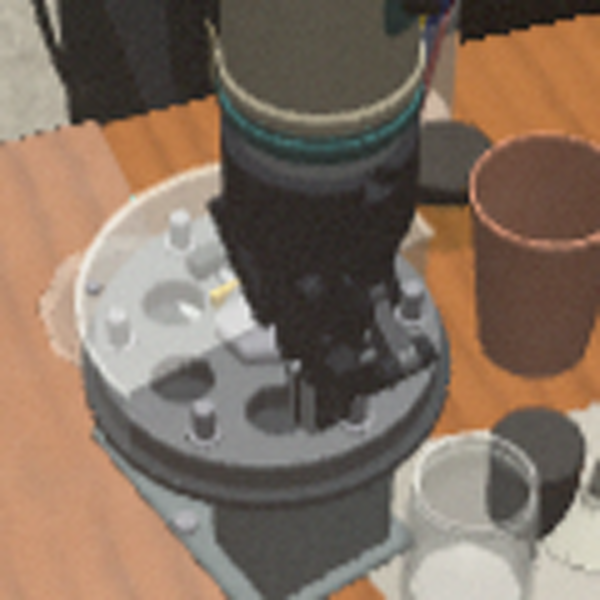

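```bash
python3 -m jog '3 0 0 0 0 0 -1; 6 0 0 0 0 0 -1; 8 0 0 0 0 0 -1'; python3 - <<'E'
from h import *
rel([D(62,-8,142)])
d=grab('scene');save(d,'d5.png',(280,120,400,240),5)
E
```

```text
clock: 15.52
eef_pos: [633.3, -74.0, 141.9]
tool_rot: [3.141, -0.003, 1.368]
force: [0.3, -0.5, -0.3]
width: -0.3
clock 15.53 tcp [633.3 -74.  141.9] rot [ 3.141e+00 -3.000e-03  1.368e+00] jaw -11.6 F [ 0.3 -0.5 -0.3] w -0.3
[633. -75. 142.] [-1.  0. -0.] step 1
```

View pics/d5.png

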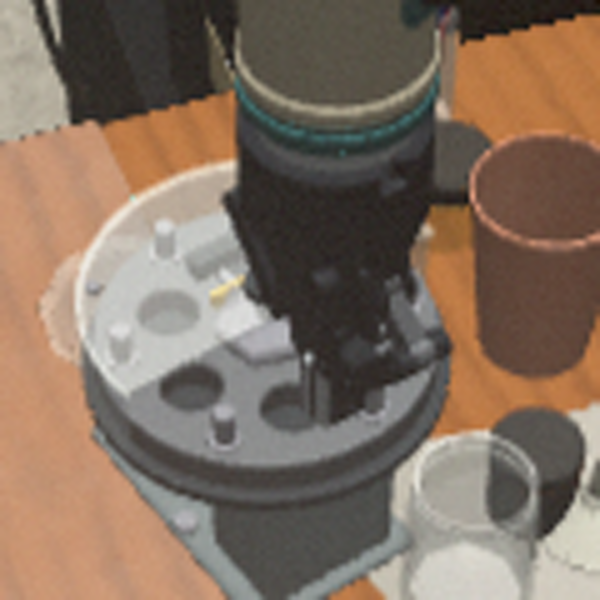

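```bash
python3 -m jog '2 0 0 0 0 0 -1; 3 0 0 0 0 0 -1; 3 0 0 0 0 0 -1'; python3 - <<'E'
from h import *
rel([])
d=grab('scene');save(d,'d6.png',(280,120,400,240),5)
E
```

```text
clock: 15.95
eef_pos: [633.9, -71.6, 142.0]
tool_rot: [3.141, -0.002, 1.368]
force: [0.2, -0.5, -0.4]
width: -0.3
clock 15.95 tcp [633.9 -71.6 142. ] rot [ 3.141e+00 -2.000e-03  1.368e+00] jaw -11.6 F [ 0.2 -0.5 -0.4] w -0.3
```

View pics/d6.png

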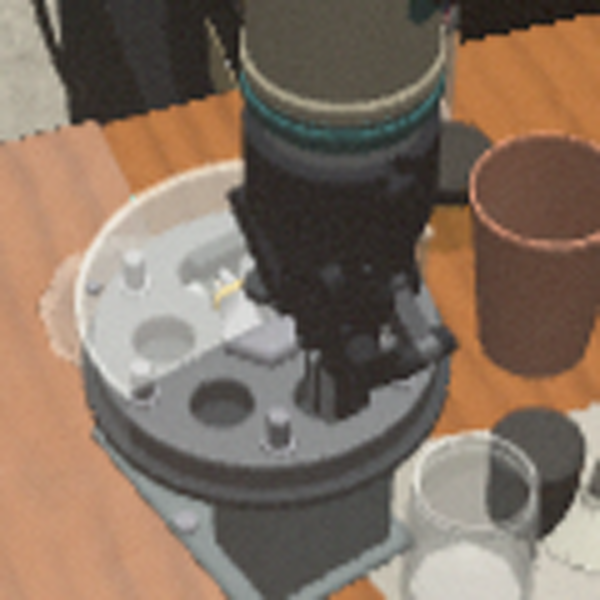

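```bash
python3 -m jog '0 0 -18 0 0 0 -1; 0 0 -40 0 0 0 -1; -28 -1 -42 0 0 0 -1; -54 -2 -42 0 0 0 -1; -54 -2 -42 0 0 0 -1'; python3 - <<'E'
from h import *
print(ctrl.read_state()['qpos'].round(2))
rel([D(62,-60,142)])
d=grab('scene');save(d,'d7.png',(280,120,400,240),5)
E
```

```text
clock: 16.62
eef_pos: [620.7, -127.3, 186.3]
tool_rot: [3.138, -0.001, 1.363]
force: [-0.4, 0.6, -0.5]
width: -0.4
[-0.4   0.91  1.09  1.63 -0.87  1.15  0.71]
clock 16.62 tcp [ 620.7 -127.3  186.3] rot [ 3.138e+00 -1.000e-03  1.363e+00] jaw -11.9 F [-0.4  0.6 -0.5] w -0.4
[ 623. -126.  142.] [ 2.  1. 44.] step 44
```

View pics/d7.png

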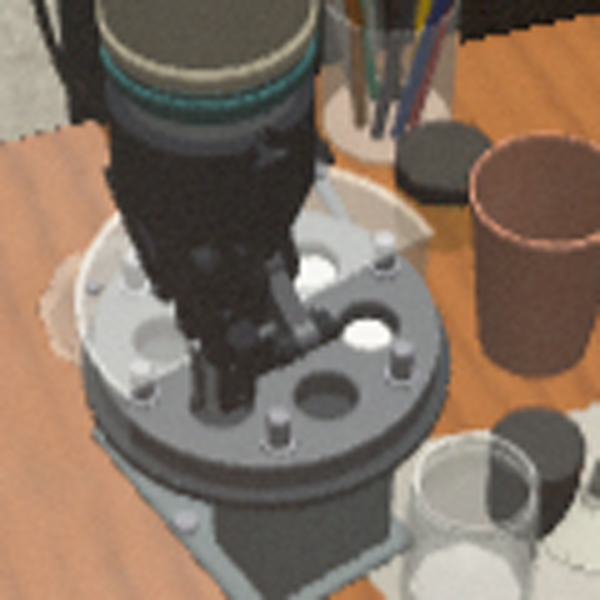

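```bash
python3 -m jog '2 1 20 0 0 0 -1; 2 1 42 0 0 0 -1; 2 1 44 0 0 0 -1; 10 1 44 0 0 0 -1; 20 1 44 0 0 0 -1; 30 1 44 0 0 0 -1; 40 1 44 0 0 0 -1; 48 1 44 0 0 0 -1'; python3 - <<'E'
from h import *
rel([D(62,-4.5,142)])
E
```

```text
clock: 17.68
eef_pos: [632.4, -76.9, 140.8]
tool_rot: [3.139, -0.002, 1.368]
force: [-0.1, -1.2, 0.1]
width: 0.0
clock 17.68 tcp [632.4 -76.9 140.8] rot [ 3.139e+00 -2.000e-03  1.368e+00] jaw -11.6 F [-0.1 -1.2  0.1] w 0.0
[634. -71. 142.] [ 6.  1. -1.] step 6
```

```bash
python3 -m jog '2 0 0 0 0 0 -1; 4 0 0 0 0 0 -1; 5 0 0 0 0 0 -1; 6 0 0 0 0 0 -1'; python3 - <<'E'
from h import *
rel([])
d=grab('scene');save(d,'d8.png',(280,120,400,240),5)
E
```

```text
clock: 18.18
eef_pos: [632.8, -71.5, 140.0]
tool_rot: [3.141, -0.002, 1.367]
force: [0.1, 0.3, -0.1]
width: -0.1
clock 18.18 tcp [632.8 -71.5 140. ] rot [ 3.141e+00 -2.000e-03  1.367e+00] jaw -11.7 F [ 0.1  0.3 -0.1] w -0.1
```

View pics/d8.png

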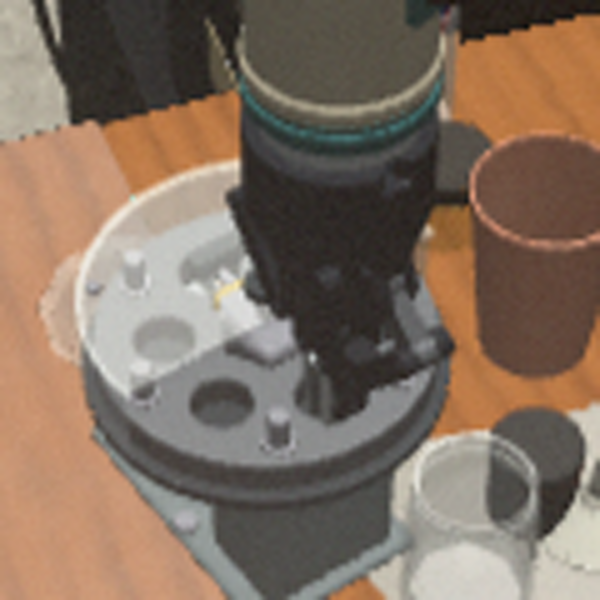

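```bash
python3 -m jog '0 0 -25 0 0 0 -1; 0 0 -70 0 0 0 -1; 0 0 -120 0 0 0 -1; -10 0 -140 0 0 0 -1; -10 0 -140 0 0 0 -1'; python3 - <<'E'
from h import *
print(ctrl.read_state()['qpos'].round(2))
rel([D(62,50,280),D(20,90,280),D(-40,104,280),D(-90,104,250),D(-115,104,200)],-12)
d=grab('scene');save(d,'e1.png',(250,60,450,240),4)
d=grab('top');save(d,'e2.png',(180,160,340,300),4)
d=dict(np.load('last_top.npz'))
E
```

```text
clock: 18.85
eef_pos: [630.9, -83.4, 282.5]
tool_rot: [3.137, -0.002, 1.366]
force: [1.2, 0.2, -0.6]
width: 0.1
[-0.49  0.82  1.17  1.52 -0.77  1.32  0.56]
clock 18.85 tcp [630.9 -83.4 282.5] rot [ 3.137e+00 -2.000e-03  1.366e+00] jaw -11.8 F [ 1.2  0.2 -0.6] w 0.1
[646. -18. 280.] [67.  1.  3.] step 67
[613.  30. 280.] [107. -41.   2.] step 58
[557.  56. 280.] [ 121. -101.    2.] step 62
[508.  66. 250.] [ 122. -151.   32.] step 58
[484.  72. 200.] [ 122. -176.   82.] step 56
rotvec deg [ 0.3 -0.1  0.2]
```

View pics/e1.png

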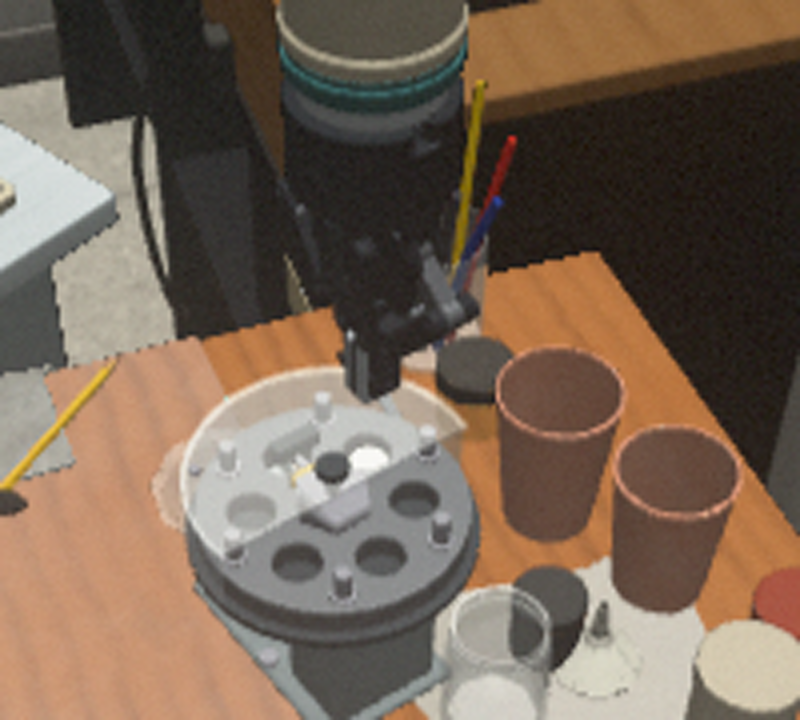

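View pics/e2.png

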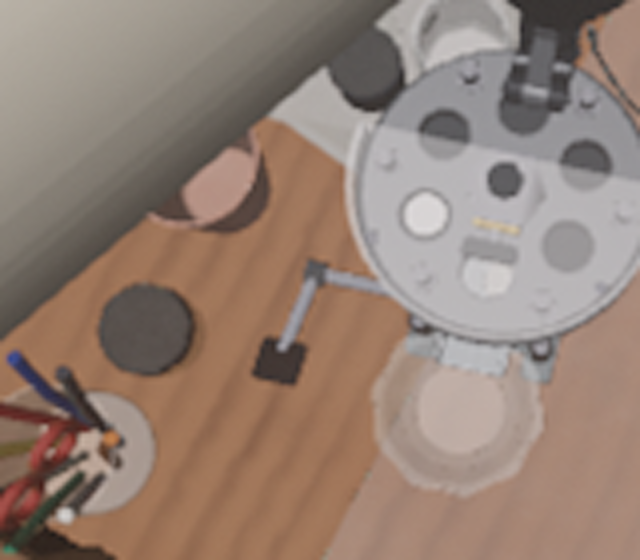

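```bash
python3 -m jog '30 0 0 0 0 0 -1; 67 1 0 0 0 0 -1; 95 -20 0 0 0 0 -1; 107 -45 0 0 0 0 -1'; python3 - <<'E'
from h import *
print(ctrl.read_state()['qpos'].round(2))
rel([D(-40,104,280),D(-90,104,250),D(-115,104,200)],-12)
d=load('top');P=cloud(d);m=(P[...,2]>60)&(P[...,0]<560)&(P[...,1]>120)&(P[...,0]>380)&(P[...,2]<260);Q=P[m];print(Q.min(0),Q.max(0),Q[Q[:,2].argmax()])
E
```

```text
clock: 19.45
eef_pos: [607.3, 35.4, 277.5]
tool_rot: [-3.139, -0.001, 1.371]
force: [0.1, 0.3, 0.2]
width: 0.3
[-0.72  0.81  1.2   1.6  -0.78  1.29  0.41]
clock 19.45 tcp [607.3  35.4 277.5] rot [-3.139e+00 -1.000e-03  1.371e+00] jaw -11.4 F [0.1 0.3 0.2] w 0.3
[557.  56. 280.] [ 10. -53.  -2.] step 54
[508.  66. 250.] [  11. -103.   28.] step 58
[484.  72. 200.] [  11. -128.   78.] step 56
rotvec deg [-0.2 -0.1  0.6]
[380.05334243 122.80655448  60.01422071] [559.55538717 555.5190875  191.99028206] [558.98646119 551.84825814 191.99028206]
```

```bash
python3 -m jog '5 -25 0 0 0 0 -1; 10 -53 0 0 0 0 -1; 10 -80 0 0 0 0 -1; 11 -103 5 0 0 0 -1'; python3 - <<'E'
from h import *
print(ctrl.read_state()['qpos'].round(3))
rel([D(-115,104,250),D(-115,104,180),D(-115,104,125)],-12)
d=grab('scene');save(d,'e3.png')
E
```

```text
clock: 19.95
eef_pos: [507.7, 64.8, 273.6]
tool_rot: [-3.14, -0.001, 1.368]
force: [0.5, 0.5, 0.3]
width: 0.3
[-0.92   0.686  1.261  1.86  -0.721  1.155  0.399]
clock 19.95 tcp [507.7  64.8 273.6] rot [-3.140e+00 -1.000e-03  1.368e+00] jaw -11.6 F [0.5 0.5 0.3] w 0.3
[484.  72. 250.] [  2. -25.  24.] step 34
[484.  72. 180.] [  2. -25.  94.] step 70
[484.  72. 125.] [  2. -25. 149.] step 55
rotvec deg [-0.1 -0.1  0.4]
```

View pics/e3.png

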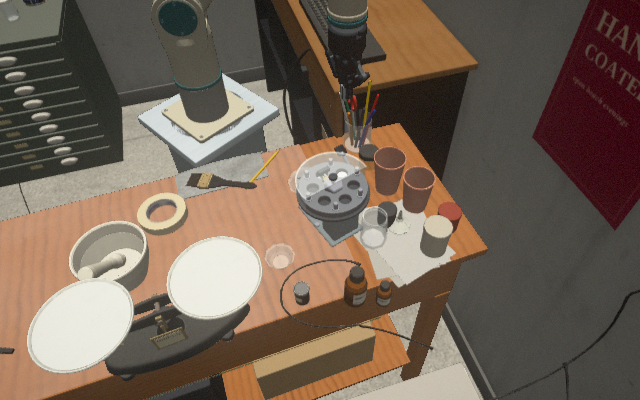

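```bash
python3 -m jog '1 -5 10 0 0 -7 -1; 2 -10 25 0 0 -15 -1; 2 -20 60 0 0 -22 -1; 2 -25 100 0 0 -30 -1; 2 -25 125 0 0 -30 -1;2 -25 135 0 0 -30 -1;2 -25 135 0 0 -30 -1'; python3 - <<'E'
from h import *
print(ctrl.read_state()['qpos'].round(3))
rel([D(-115,104,120)])
d=grab('scene');save(d,'e4.png',(270,60,410,210),4)
d=grab('top');save(d,'e5.png',(180,180,340,320),4)
E
```

```text
clock: 20.88
eef_pos: [485.4, 71.0, 139.4]
tool_rot: [3.142, -0.001, 1.891]
force: [-0.7, -0.1, 0.2]
width: 0.1
[-0.776  0.735  0.92   2.061 -0.856  0.786  1.   ]
clock 20.88 tcp [485.4  71.  139.4] rot [ 3.142e+00 -1.000e-03  1.891e+00] jaw 18.3 F [-0.7 -0.1  0.2] w 0.1
[484.  72. 120.] [ 1. -1. 19.] step 20
```

View pics/e4.png

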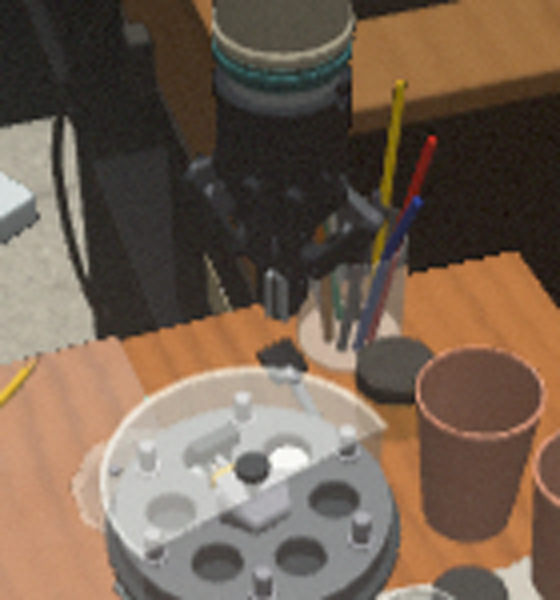

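View pics/e5.png

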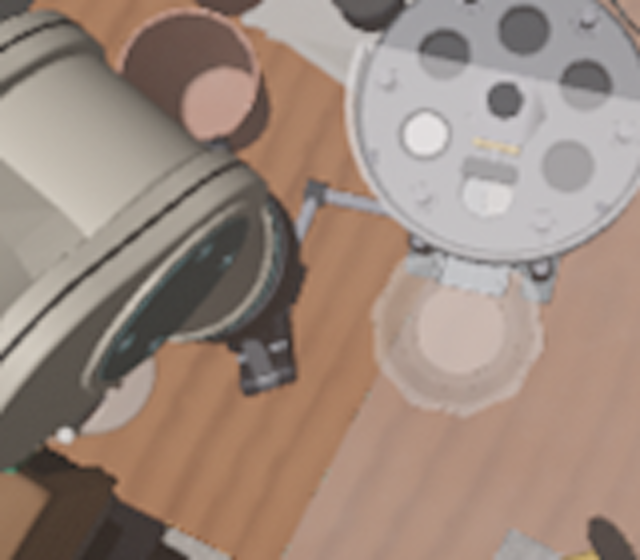

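```bash
python3 - <<'E'
from h import *
d=load('top');P=cloud(d)
# arm points within 200 mm of pencils: list lower envelope; arm cloud near
s=load('scene');Q=cloud(s)
# pencils: scene crop4 (400,85),(432,140),(418,200) off 270,60
for u,v in((400,85),(398,130),(430,142),(417,203),(340,290)):
    a=Q[60+v//4-1:60+v//4+2,270+u//4-1:270+u//4+2].reshape(-1,3);print('pencil',a[a[:,1].argsort()].round()[[0,4,8]].tolist())
m=(Q[...,2]>100)&(Q[...,1]>60)&(Q[...,1]<260)&(Q[...,0]<600)&(Q[...,0]>300)
A=Q[m]
for y in range(60,260,20):
    b=A[(A[:,1]>=y)&(A[:,1]<y+20)]
    if len(b): print(y,b[:,2].min().round(),b[:,2].max().round(), b[:,0].min().round(),b[:,0].max().round())
E
```

```text
pencil [[431.0, 243.0, 186.0], [431.0, 247.0, 184.0], [419.0, 267.0, 168.0]]
pencil [[433.0, 239.0, 155.0], [431.0, 241.0, 158.0], [413.0, 273.0, 128.0]]
pencil [[466.0, 231.0, 166.0], [469.0, 235.0, 168.0], [423.0, 287.0, 119.0]]
pencil [[485.0, 197.0, 148.0], [482.0, 201.0, 150.0], [424.0, 287.0, 68.0]]
pencil [[452.0, 163.0, 83.0], [453.0, 167.0, 81.0], [455.0, 168.0, 77.0]]
60 100.0 507.0 424.0 547.0
80 100.0 501.0 477.0 598.0
100 100.0 315.0 508.0 567.0
120 100.0 112.0 559.0 566.0
140 100.0 136.0 438.0 591.0
160 100.0 171.0 441.0 599.0
180 100.0 152.0 423.0 488.0
200 100.0 150.0 456.0 486.0
220 100.0 170.0 395.0 470.0
240 100.0 191.0 383.0 436.0
```

```bash
python3 -m jog '1 -1 20 0 0 0 -1; 1 -1 35 0 0 0 -1; 1 -1 46 0 0 0 -1; 1 -1 56 0 0 0 -1; 1 -1 66 0 0 0 -1; 1 -1 75 0 0 0 -1; 1 -1 80 0 0 0 -1; 1 -1 80 0 0 0 -1'; python3 - <<'E'
from h import *
print(ctrl.read_state()['qpos'].round(3))
rel([])
d=grab('top');save(d,'e6.png',(180,180,340,320),4)
E
```

```text
clock: 21.98
eef_pos: [485.3, 71.4, 60.1]
tool_rot: [3.139, -0.0, 1.891]
force: [-0.6, -1.2, 5.5]
width: 0.0
[-0.667  0.83   0.736  2.109 -1.032  0.616  1.139]
clock 21.98 tcp [485.3  71.4  60.1] rot [ 3.139 -0.     1.891] jaw 18.3 F [-0.6 -1.2  5.5] w 0.0
```

View pics/e6.png

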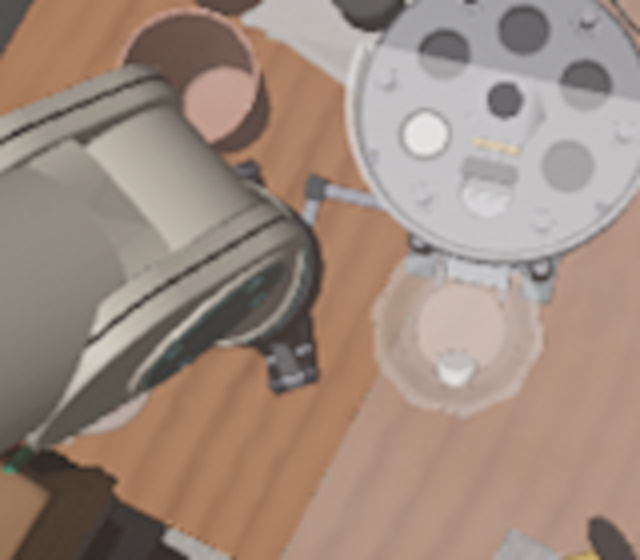

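```bash
python3 -m jog '0 0 -10 0 0 0 -1; 0 0 -25 0 0 0 -1; 0 0 -45 0 0 0 -1; 0 0 -80 0 0 0 -1; 0 0 -120 0 0 0 -1; 0 10 -160 0 0 0 -1; 0 10 -180 0 0 0 -1; 0 10 -180 0 0 0 -1'; python3 - <<'E'
from h import *
print(ctrl.read_state()['qpos'].round(3))
rel([])
d=grab('top');save(d,'f1.png',(230,180,340,300),6)
d=grab('scene');save(d,'f2.png',(250,110,450,260),4)
E
```

```text
clock: 23.02
eef_pos: [494.9, 74.8, 241.9]
tool_rot: [3.136, -0.001, 1.892]
force: [0.1, 0.7, -1.1]
width: -0.5
[-0.879  0.612  1.069  1.935 -0.653  0.985  0.82 ]
clock 23.02 tcp [494.9  74.8 241.9] rot [ 3.136e+00 -1.000e-03  1.892e+00] jaw 18.4 F [ 0.1  0.7 -1.1] w -0.5
```

View pics/f1.png

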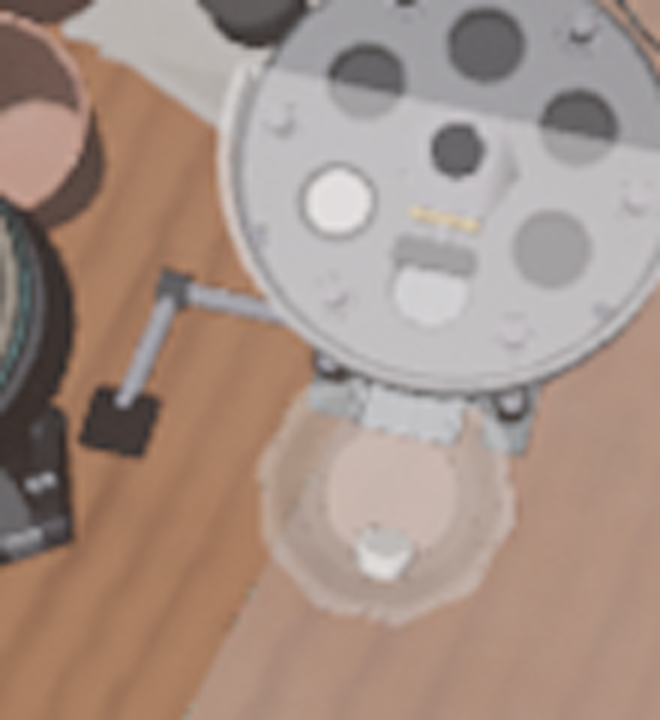

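View pics/f2.png

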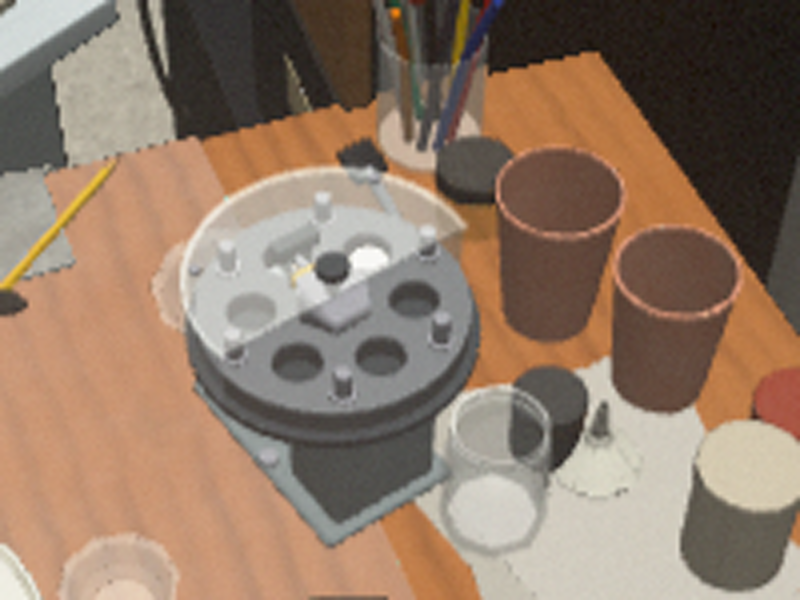

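```bash
python3 - <<'E'
from h import *
d=load('top');P=cloud(d)
b=onz(d,387/6+230,499/6+180,44)
a=P[270:275,291:297].reshape(-1,3);a=a[a[:,2]>3];print(np.median(a,0).round(1),a[:,2].min(),a[:,2].max())
for z in(10,18,28):
    t=onz(d,383/6+230,555/6+180,z);print(z,t.round(1),np.linalg.norm(t[:2]-b[:2]).round(1))
print(b,np.linalg.norm(b[:2]-D(-118,0,0)[:2]))
m=(P[...,2]>85)&(P[...,2]<112)&(abs(P[...,0]-484)<14)&(abs(P[...,1]-71)<14);print('paddle',np.median(P[m],0))
E
```

```text
[435.4 -24.   25. ] 20.434177355649137 30.962150683176123
10 [434.2 -24.1  10. ] 22.1
18 [434.2 -24.5  18. ] 22.0
28 [434.3 -25.   28. ] 21.9
[456.0783711  -27.07643003  44.        ] 3.8357954200683193
paddle [484.84573476  69.66677466 100.40373255]
```

```bash
python3 - <<'E'
from h import *
ctrl.finish_job(); print(ctrl.read_state()['clock'])
E
```

```text
the job is handed in; nothing more can be done
the job is handed in; nothing more can be done
```

The job is handed in at about 23 s, and one tablet is in the bowl. No verdict is reported.

**What I did:**
- I caged the rim of the larger bowl between the fingers and slid it under the chute. The first push, at about 215°, met up to 28 N near the wrist joint's limit. I re-gripped nearer the side, then finished with a closed-finger push from the front until about 3–5 N showed contact.
- I turned the wheel two clicks counter-clockwise by its pegs.
- I then pressed the paddle about 40 mm and let it go.

**Last checks, from the top camera:**
- **Bowl:** its centre is about 4 mm from the spot under the chute (limit 20 mm). My estimates of the dispenser's position from the two cameras differ by about 5 mm, so that figure is good to a few mm.
- **Dispensed tablet:** it leans against the bowl's inner wall, about 22 mm from the centre (limit 40 mm), with its visible surface at z 20–31 mm. I did not see it lie flat.
- **Other tablet:** it is still in its pocket, at 120°.
- **Paddle:** it is back at z ≈ 100 mm, its rest height. I took this to mean the chute has sprung back and did not measure the chute itself.
- **Pigment tub, amber bottle and film can:** I did not touch them or feel any contact with them. I did not re-measure their positions before handing in.

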